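Step a drill-driver's torque collar up four clicks

ROBOT

A 6-joint arm with a two-finger parallel gripper is mounted at the origin on the work surface. World frame = base frame: x ahead of the robot, y to its left, z up, the work surface at z = 0. Lengths are in m, angles in degrees, forces in N, time in s.
With the tool pointing down it reaches from about 0.275 to 0.825 m from the base axis. Payload 4.9 kg.
Tool frame: the origin (TCP) lies on the centre line of the jaws, within the pads' length; the fingertips stand 22 mm ahead of it and the grasp point (between the pads) lies 3 mm ahead of it (bot.tcp_to_tips is the distance from the TCP to the fingertips, in m); z points along the fingers, y is the direction in which the jaws open and shut (so a half turn about z gives the same grasp; the last joint's range is limited). The gripper opens to 85 mm and grips with 20 to 120 N. Pads are 22 mm wide; open, the fingers measure 114 mm over their backs; the gripper's body (76 mm by 85 mm) begins 54 mm behind the grasp point. The pads swing forward as they close: fully open they stand 13 mm farther back than shut.
Start: joints at [64.905, 18.69, -11.035, 60.275, 0, 82.311], TCP at [0.165, 0.525, 0.218] pointing down, gripper open.
Joint ranges: [-152.03, 152.03], [-55.5, 102.48], [-74.3, 77.21], [-110.64, 120.58], [-84.22, 78.4], [-180, 180]. Speed limits (degrees/s): [147.25, 147.25, 180, 180, 180, 180].

INTERFACE

Orientations are given as [roll, pitch, yaw] about the fixed x, y, z axes, in that order (R = Rz(yaw) Ry(pitch) Rx(roll)).
In Python, from rig import bot gives the robot as it stands.
- The arm moves only by the tool drive_tool, never from a script. Its argument "targets" is a list that holds one entry, the list of rows, each a list of 7 numbers: the shift along the tool's x, y, z in mm, then the turn, a rotation vector about the tool's x, y, z in rad, then the gripper command: -1 is shut, 1 is fully open, values between are in proportion. In form: [[[dx, dy, dz, rx, ry, rz, fingers], ...]]. A call has 1 to 5 rows; each row shifts and turns the commanded pose from where the row before left it, along the tool's axes as they then stand; what a row does not reach is not made up. A row lasts 1/12 s, in which the tool goes at most 41.7 mm and 7.16 degrees, less where a joint would pass 70% of its speed; a pose out of reach is approached as far as the arm can. A call is refused whole if a number of a shift passes 41.7 or a number of a turn 0.125, either way. A call with a gripper value outside its range is refused whole. The fingers move at their own pace and stop on an object; the grip force is fixed at half the most. Time passes only in rows, so rows that do not move let the fingers close. It gives the time, the measured TCP pose, the force and the opening at its end, in the units of the state.
- bot.read_state(): the state, without advancing time (a new reading comes with each control period).
- bot.get_image(name): name is "side" or "top"; returns the picture (400x640x3 uint8, blue, green, red); there is no depth.
- bot.get_calibration(name): a dict with "camera_matrix" (3x3 intrinsics, pixels), "k1" (the pictures are not rectified: a ray, as slopes to the right and down, at radius r is drawn at 1 + k1 r^2 times it, then the intrinsics apply), "cam_to_world" (4x4, takes a point from camera to world coordinates). Camera axes: x right, y up, looking along -z (the intrinsics and any distortion apply to the point x, -y, -z); pixel columns grow to the right and rows downward; lengths in m; the calibration is good to about 2 mm. A picture is of the moment at which its call begins. get_calibration takes no time and is no camera call.
- bot.hand_in(): hands the job in, once; it reports no verdict.
The state is a dict: "clock": time; "joint_pos": joint angles; "joint_velocities": joint speeds; "joint_efforts": joint torques, N m; "eef_pos": TCP position; "tool_rot": TCP orientation; "wrist_force": force on the tool from outside, world axes, zero at the start; "torque": the same for the moment, N m; "gripper_width": finger opening in m.
Only numpy, scipy, OpenCV 4.12 (cv2) and the standard library are available. Lean on these libraries where they do the work, as an engineer would, in place of code of your own. Each camera call takes 0.05 s, during which the arm holds its last target.

TASK

The cordless drill-driver lying on the bench needs more torque for the next screws: with a fingertip, roll its ribbed torque collar (the lugged ring just behind the chuck) up by exactly four clicks from where it stands, the top of the collar moving towards the pistol-grip side, and leave it resting in the fourth click. Push the lugs gently from outside; do not take the collar between the fingers, lift the drill or shove it about, and leave the other things on the bench where they are.

Things in the scene. Friction and masses are not known exactly. Their poses are not given: they have to be found in the camera images.
- drill: Cordless drill-driver, 1.6 kg, loose, lying on its side on the bench. Origin: on the bench straight below the middle of the torque collar. z up; the nose points to -y, the pistol grip lies to -x. Spindle axis level, along y, 34 mm up. Along y: bit and chuck (41 mm across) -88 to -17 mm, collar -14 to 14, motor shell (64 mm across; bumpers up to 68 mm above the bench) 20 to 130
- collar (a joint): Collar's turn from where it stands at the start, rad: reads 0 then, resting in a click-stop, and grows as its top moves towards the grip (drill -x). Click-stops every 15 deg (0.262), 12 more upwards and 4 back. A click takes about 0.09 N m (3 N at a lug), most at once, fading to nothing half-way to the next stop; then the collar snaps on by itself into that stop and stays
- collar_centre (a point): Middle of the torque collar, on the spindle axis, 34 mm above the bench. The collar is a grey plastic ring 50 mm in diameter, 28 mm long, with eight equal lugs 45 deg apart: each 5.5 mm proud (crest 30.5 mm from the axis), 5 mm wide, 19 mm long (drill y -13.5 to 5.5 mm). Its frame turns with the collar
- collar_lug (a point): Middle of the crest of one of the eight lugs, 30.5 mm from the axis, at drill y = -4 mm. At the start it stands 37.5 deg from straight up, on the side away from the grip; it turns with the collar, and the other lugs follow every 45 deg all round
- drill_foot (a point): Centre of the drill's battery (44 x 112 x 68 mm high, drill x -183 to -139, y 10 to 122 mm), 34 mm above the bench; the grip, 36 mm thick, joins it to the motor shell
- spare_battery: Spare battery pack, 112 x 68 x 56 mm high, loose, standing on the bench; origin under its centre. To be left alone
- bit_rack: Small black block 50 x 110 x 24 mm with ten upright screw bits up to 58 mm high, loose; origin under its centre. To be left alone
- parts_bin: Open blue bin 120 x 170 x 65 mm high with brackets in it, loose; origin under its centre. To be left alone
- screwdriver: Hand screwdriver lying on the bench, loose, 200 mm long, its handle 26 mm thick, along its x axis (tip to +x); origin under its middle. To be left alone

How it is judged:
By the outcome, as a careful person would: the job done as asked, in the order asked, and still so for the second after the job is handed in, with the robot touching nothing.
It also fails if it takes over 45 s, if anything falls off the work surface, if the arm or the gripper's body presses on something with over 40 N, if the wrist force passes 120 N, or if a joint passes its speed limit or range.

## Working session

There is one attempt and no reset: what is moved stays moved. The work goes in short steps, Python scripts to look and compute and a tool call to move; the robot and the scene stay as the last step left them, time stands still between calls to the robot, and variables do not carry over. Pictures are saved under pics/ and viewed, and the job is handed in when it is done.

Besides the shell and the picture viewer there is one more tool, called after "Emit:" as name(argument=value, ...), one argument or row to a line, values as JSON. drive_tool: Moves the arm, as the interface text tells. Its arguments: {"type":"object","properties":{"targets":{"type":"array"}},"required":["targets"]}

```bash
ls; mkdir -p pics
python3 - <<'E'
from rig import bot
import cv2
print(bot.read_state())
for n in("side","top"):
    im=bot.get_image(n); cv2.imwrite(f"pics/{n}0.png",im)
    print(n,bot.get_calibration(n))
print(bot.tcp_to_tips)
E
```

```text
pics
{'clock': 0.0, 'joint_pos': array([ 6.49017003e+01,  1.87322719e+01, -1.10936569e+01,  6.02737094e+01,
        2.70828374e-04,  8.23094877e+01]), 'joint_velocities': array([-0.06021473,  0.03853753,  0.01605048,  0.07488868,  0.01777892,
        0.05031936]), 'joint_efforts': array([-1.75854359e-03, -4.43394899e+01,  2.62440276e+01,  1.54067535e-02,
       -3.83441156e-04, -3.51121543e-06]), 'eef_pos': array([0.16428176, 0.52424892, 0.21739003]), 'tool_rot': array([-1.79901294e+02, -1.36021805e-02,  1.62592201e+02]), 'wrist_force': array([-0.24763049,  0.27805317, -0.92610796]), 'torque': array([ 0.04465881, -0.07207475,  0.01355366]), 'gripper_width': 0.08565560767850554}
side {'camera_matrix': array([[401.02923356,   0.        , 315.75348518],
       [  0.        , 401.02923356, 201.18812505],
       [  0.        ,   0.        ,   1.        ]]), 'k1': -0.03712122101265539, 'cam_to_world': array([[ 0.99961362,  0.00826199, -0.02653958,  0.5499348 ],
       [-0.02675394,  0.54495505, -0.83803831, -0.8299983 ],
       [ 0.00753901,  0.83842455,  0.54496553,  0.62159827],
       [ 0.        ,  0.        ,  0.        ,  1.        ]])}
top {'camera_matrix': array([[468.71658836,   0.        , 321.1945829 ],
       [  0.        , 468.71658836, 200.23500082],
       [  0.        ,   0.        ,   1.        ]]), 'k1': -0.02455304143608773, 'cam_to_world': array([[-0.00898337,  0.99543754, -0.09499155,  0.45179808],
       [-0.99994577, -0.00944314, -0.00439163,  0.05254894],
       [-0.00526861,  0.09494694,  0.99546839,  1.46268199],
       [ 0.        ,  0.        ,  0.        ,  1.        ]])}
0.022
```

View pics/side0.png

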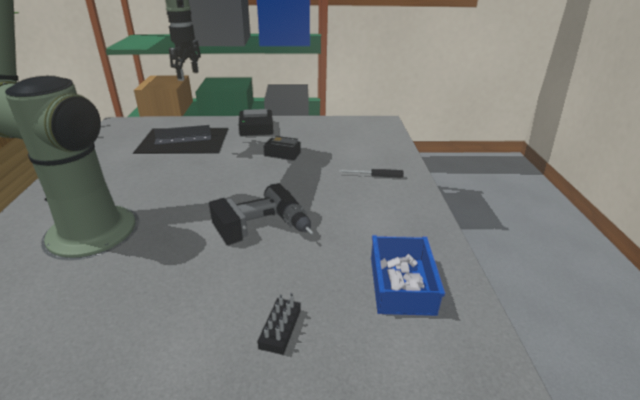

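View pics/top0.png

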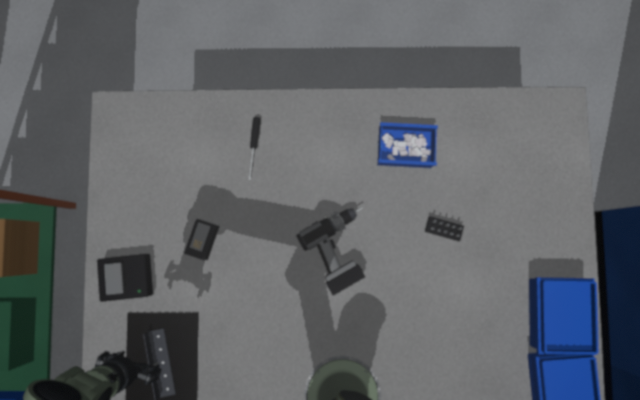

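The side view has the drill at about (265,210), with its battery at (228,220) and nose at (310,232). In the top view the motor shell is at about (315,233), the bit tip at (362,205) and the battery at (345,275). I'll zoom in next.

```bash
cat > h.py <<'E'
import numpy as np, cv2
from rig import bot
def ray(n,u,v):
    c=bot.get_calibration(n);K=c["camera_matrix"];k=c["k1"];T=c["cam_to_world"]
    d=np.array([(u-K[0,2])/K[0,0],(v-K[1,2])/K[1,1]]);s=d.copy()
    for _ in range(20): s=d/(1+k*(s@s))
    return T[:3,3],T[:3,:3]@np.array([s[0],-s[1],-1])
def onz(n,u,v,z):
    o,d=ray(n,u,v);return o+d*(z-o[2])/d[2]
def proj(n,p):
    c=bot.get_calibration(n);K=c["camera_matrix"];k=c["k1"];T=c["cam_to_world"]
    q=T[:3,:3].T@(np.asarray(p)-T[:3,3]);s=np.array([q[0],-q[1]])/-q[2]
    s=s*(1+k*(s@s));return K[0,0]*s[0]+K[0,2],K[1,1]*s[1]+K[1,2]
E
python3 - <<'E'
import cv2
a=cv2.imread("pics/top0.png")[190:300,285:385];cv2.imwrite("pics/top0z.png",cv2.resize(a,None,fx=5.4,fy=5.4,interpolation=cv2.INTER_CUBIC))
a=cv2.imread("pics/side0.png")[175:250,200:330];cv2.imwrite("pics/side0z.png",cv2.resize(a,None,fx=6,fy=6,interpolation=cv2.INTER_CUBIC))
E
```

```text
(no output)
```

View pics/top0z.png

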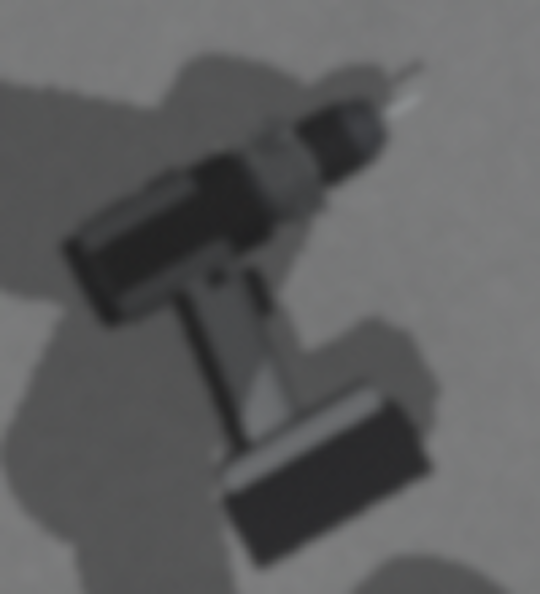

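View pics/side0z.png

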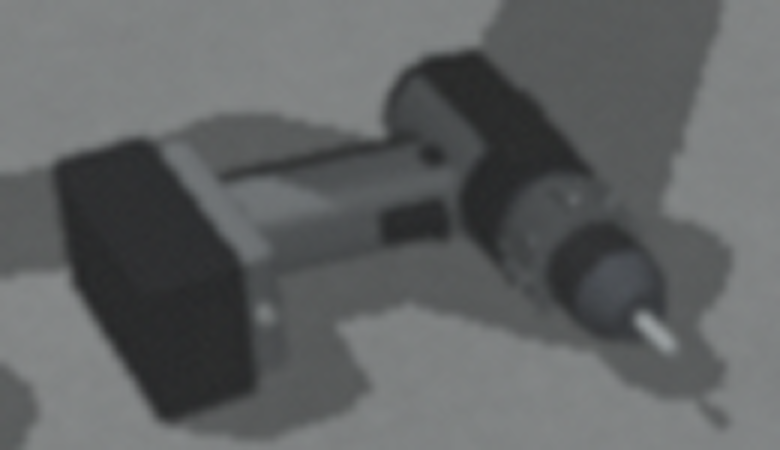

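Run:
```python
from h import *
def Z(x,y,z): return onz("top",285+(x+.5)/5.4-.5,190+(y+.5)/5.4-.5,z)
def S(x,y,z): return onz("side",200+(x+.5)/6-.5,175+(y+.5)/6-.5,z)
tip=Z(418,98,.034); b1=Z(265,567,.068); b2=Z(434,465,.068)
c1=Z(308,135,.034); c2=Z(330,182,.034); r1=Z(65,243,.045);r2=Z(110,324,.045)
print(tip,b1,b2,np.linalg.norm(b1-b2))
v=b1-b2; print("yaw of drill +y by batt",np.degrees(np.arctan2(v[1],v[0]))-90)
v=(r1+r2)/2-tip; print("axis",np.degrees(np.arctan2(v[1],v[0]))-90,np.linalg.norm(v))
ts=S(672,350,.034);print("tip side",ts)
# battery corners side: top face z=.068 
print("side batt",S(58,165,.068),S(150,290,.068))
v=S(58,165,.068)-S(150,290,.068);print(np.degrees(np.arctan2(v[1],v[0]))-90,np.linalg.norm(v))
for yaw in (28,30,32):
  t=np.radians(yaw);R=np.array([[np.cos(t),-np.sin(t)],[np.sin(t),np.cos(t)]])
  print(yaw,"origin from tip",tip[:2]-R@[0,-.088],ts[:2]-R@[0,-.088],"batt",b2[:2]-R@[-.183,.010],b1[:2]-R@[-.183,.122], S(150,290,.068)[:2]-R@[-.183,.010],S(58,165,.068)[:2]-R@[-.183,.122])
```

```text
[ 0.56390131 -0.06565747  0.034     ] [0.30632489 0.0245932  0.068     ] [ 0.3604135  -0.06818246  0.068     ] 0.10739134721409736
yaw of drill +y by batt 30.242372688526217
axis 28.81847282369924 0.21383025062220418
tip side [ 0.56482067 -0.06575664  0.034     ]
side batt [0.30820901 0.02124619 0.068     ] [ 0.3614533 -0.0685513  0.068    ]
30.665285932615973 0.10439608930709411
28 origin from tip [0.52258781 0.01204192] [0.52350717 0.01194275] batt [0.52668763 0.00890136] [0.52517983 0.00278689] [0.52772742 0.00853252] [ 0.52706395 -0.00056012]
30 origin from tip [0.51990131 0.01055277] [0.52082067 0.0104536 ] batt [0.52389615 0.01465728] [0.52580753 0.0104381 ] [0.52493595 0.01428845] [0.52769166 0.00709109]
32 origin from tip [0.51726841 0.00897076] [0.51818778 0.0088716 ] batt [0.5209055  0.02031228] [0.52616784 0.01810655] [0.52194529 0.01994345] [0.52805196 0.01475955]
```

```bash
cat > ov.py <<'E'
from h import *
import sys
def W(p,o,yaw):
    t=np.radians(yaw);c,s=np.cos(t),np.sin(t)
    return np.array([o[0]+c*p[0]-s*p[1],o[1]+s*p[0]+c*p[1],p[2]])
def overlay(o,yaw,tag,th=0,src="0"):
  for n,(x0,y0,x1,y1,f) in {"top":(285,190,385,300,5.4),"side":(200,175,330,250,6)}.items():
    a=cv2.imread(f"pics/{n}{src}.png")[y0:y1,x0:x1];a=cv2.resize(a,None,fx=f,fy=f,interpolation=cv2.INTER_CUBIC);a=cv2.convertScaleAbs(a,alpha=1.8)
    def P(p):
        u,v=proj(n,W(p,o,yaw));return int((u-x0+.5)*f),int((v-y0+.5)*f)
    def L(ps,c):
        cv2.polylines(a,[np.array([P(p) for p in ps])],False,c,1)
    L([(0,-.088,.034),(0,.13,.034)],(0,0,255))
    for y in(-.014,.014): L([(.025*np.sin(q),y,.034+.025*np.cos(q)) for q in np.linspace(0,6.3,40)],(0,255,0))
    L([(.0205*np.sin(q),-.017,.034+.0205*np.cos(q)) for q in np.linspace(0,6.3,40)],(255,255,0))
    for y in(.02,.13): L([(.032*np.sin(q),y,.034+.032*np.cos(q)) for q in np.linspace(0,6.3,40)],(0,255,255))
    L([(-.183,.01,.068),(-.139,.01,.068),(-.139,.122,.068),(-.183,.122,.068),(-.183,.01,.068)],(255,0,255))
    for k in range(8):
        q=np.radians(37.5+45*k)-th
        L([(.0305*np.sin(q),-.0135,.034+.0305*np.cos(q)),(.0305*np.sin(q),.0055,.034+.0305*np.cos(q))],(255,128,0))
    cv2.imwrite(f"pics/ov_{n}{tag}.png",a)
E
python3 -c "
from ov import *
overlay((.5215,.0115),30,'a')"
```

```text
(no output)
```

View pics/ov_topa.png

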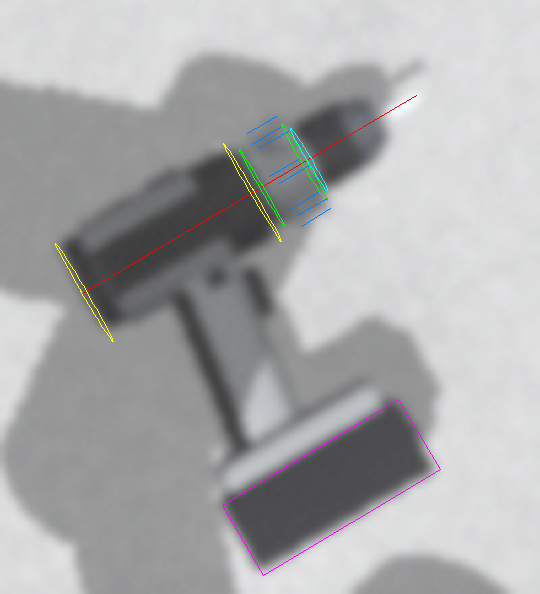

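View pics/ov_sidea.png

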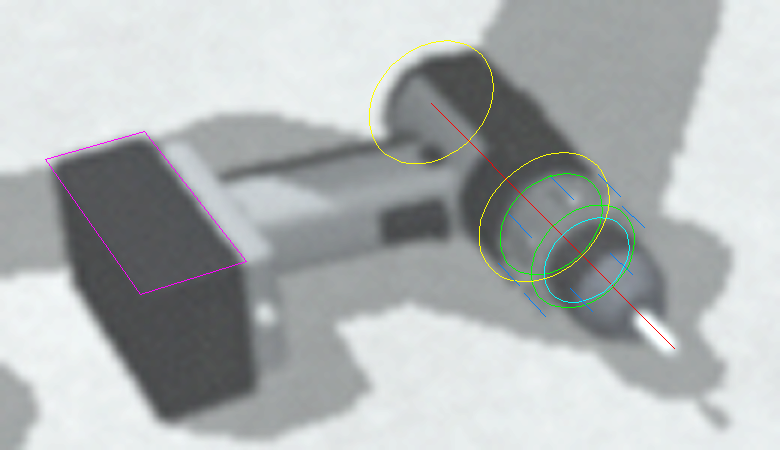

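Run:
```python
from ov import *
im=cv2.GaussianBlur(cv2.cvtColor(cv2.imread("pics/top0.png"),cv2.COLOR_BGR2GRAY),(0,0),.6).astype(np.float32)
o=(.5215,.0115);yaw=30
xs=np.arange(-.05,.0501,.004)
print("x",(xs*1000).astype(int))
for y in np.arange(-.095,.145,.006):
    m=np.array([proj("top",W((x,y,.034),o,yaw)) for x in xs],np.float32)
    v=cv2.remap(im,m[:,0][None],m[:,1][None],cv2.INTER_LINEAR)[0]
    print(int(round(y*1000)),v.astype(int))
print('batt')
for y in (.03,.05,.07,.09,.11):
    xb=np.arange(-.195,-.12,.004)
    m=np.array([proj("top",W((x,y,.068),o,yaw)) for x in xb],np.float32)
    print(y,cv2.remap(im,m[:,0][None],m[:,1][None],cv2.INTER_LINEAR)[0].astype(int))
for x in (-.175,-.16,-.15):
    yb=np.arange(0,.135,.004)
    m=np.array([proj("top",W((x,y,.068),o,yaw)) for y in yb],np.float32)
    print(x,cv2.remap(im,m[:,0][None],m[:,1][None],cv2.INTER_LINEAR)[0].astype(int))
```

```text
x [-50 -46 -41 -37 -33 -29 -25 -21 -17 -13  -9  -5  -1   2   6  10  14  18
  22  26  30  34  38  42  46  50]
-95 [123 122 122 123 124 124 124 123 123 124 122 122 123 123 119 110 103 110
 119 122 121 120 119 119 118 118]
-89 [123 122 122 123 123 124 123 123 123 124 123 125 128 127 121 110 102 108
 117 120 121 121 120 119 118 118]
-83 [123 123 122 122 122 121 122 123 123 123 123 128 134 130 119 108 100 106
 112 116 118 119 119 120 118 118]
-77 [123 123 122 122 121 121 122 123 124 123 124 129 135 126 111  98  92  92
  94  99 109 116 119 119 119 119]
-71 [123 123 123 123 122 123 123 123 122 122 122 125 127 115  96  88  86  84
  85  87  97 110 116 118 119 119]
-65 [123 124 123 122 123 123 123 122 119 113 107 102  99  90  81  77  80  83
  84  84  89 101 113 119 120 119]
-59 [122 123 122 122 122 123 122 120 110  92  76  72  70  67  63  61  66  77
  82  84  87  96 110 119 121 121]
-53 [122 122 122 122 122 123 122 113  93  73  63  63  65  64  60  57  59  70
  81  84  85  93 108 118 120 120]
-47 [121 121 122 121 121 122 119 105  77  59  56  57  59  59  56  53  52  59
  74  81  85  93 108 117 1
[... 3061 characters left out ...]
  43  43  43  42  42  45  63  90 104  99
  83]
0.07 [123 123 120 102  70  48  43  43  42  42  42  42  42  44  60  89 103 100
  87]
0.09 [125 125 122 106  74  49  43  43  43  42  42  43  42  44  61  88 104 101
  86]
0.11 [125 125 121 106  75  51  44  43  43  43  42  42  42  43  56  85 101  97
  83]
-0.175 [122 122 114  90  60  48  47  48  47  47  47  47  48  49  48  47  48  48
  48  49  49  49  49  50  50  49  50  50  51  54  67  95 117 120]
-0.16 [102  92  78  59  47  43  43  43  43  43  43  42  43  43  43  42  43  42
  42  42  43  43  42  43  43  43  43  43  43  45  61  92 107 100]
-0.15 [85 82 73 56 45 43 42 43 43 42 42 42 42 42 42 42 42 42 42 42 42 42 42 42
 42 42 42 43 42 45 58 84 95 91]
```

Emit:
drive_tool(
  targets=[
    [[0,0,0,0,0,0.124,-1],[0,0,0,0,0,0.124,-1],[0,0,0,0,0,0.124,-1],[0,0,0,0,0,0.124,-1],[0,0,0,0,0,0.124,-1]],
  ],
)

```text
clock: 0.52
eef_pos: [0.1644, 0.5245, 0.2177]
tool_rot: [-179.9, 0.0, 126.7]
wrist_force: [-1.6, 0.1, -0.1]
gripper_width: 0.026
```

Emit:
drive_tool(
  targets=[
    [[0,0,0,0,0,0.124,-1],[0,0,0,0,0,0,-1]],
  ],
)

```text
clock: 0.68
eef_pos: [0.1644, 0.5245, 0.2177]
tool_rot: [-180.0, 0.0, 119.9]
wrist_force: [-0.0, 0.7, -0.9]
gripper_width: 0.0008
```

```bash
cat > st.py <<'E'
from ov import *
O=(.5231,.0124);YAW=29.7
t=np.radians(YAW);R2=np.array([[np.cos(t),-np.sin(t)],[np.sin(t),np.cos(t)]])
def show(goal=None):
    from scipy.spatial.transform import Rotation as Ro
    s=bot.read_state();p=s["eef_pos"];R=Ro.from_euler("xyz",s["tool_rot"],degrees=True).as_matrix()
    d=R2.T@(p[:2]-O)*1000
    print("t",round(s["clock"],2),"drill-frame tcp mm",d.round(1),"z",round(p[2]*1000,1),"rot",s["tool_rot"].round(2),"F drill",(R2.T@s["wrist_force"][:2]).round(2),s["wrist_force"][2].round(2),"w",round(s["gripper_width"],4))
    if goal is not None:
        g=np.r_[R2@(np.array(goal[:2])/1000)+O,goal[2]/1000]
        print("tool shift mm",(R.T@(g-p)*1000).round(1))
if __name__=="__main__":
    import sys;show([float(a) for a in sys.argv[1:4]] if len(sys.argv)>3 else None)
E
python3 st.py 55 -4 170
```

```text
t 0.68 drill-frame tcp mm [-57.9 622.6] z 217.7 rot [-1.7995e+02  3.0000e-02  1.1985e+02] F drill [0.3  0.58] -0.93 w 0.0008
tool shift mm [-626.8  111.3   48. ]
```

Emit:
drive_tool(
  targets=[
    [[-20,3,0,0,0,0,-1],[-39,7,0,0,0,0,-1],[-39,7,3,0,0,0,-1],[-39,7,3,0,0,0,-1],[-39,7,3,0,0,0,-1]],
  ],
)

```text
clock: 1.1
eef_pos: [0.2798, 0.3864, 0.2089]
tool_rot: [-180.0, 0.0, 120.2]
wrist_force: [1.8, 0.6, 0.5]
gripper_width: 0.0001
```

Emit:
drive_tool(
  targets=[
    [[-39,7,3,0,0,0,-1],[-39,7,3,0,0,0,-1],[-39,7,3,0,0,0,-1],[-39,7,3,0,0,0,-1],[-39,7,3,0,0,0,-1]],
  ],
)

```text
clock: 1.52
eef_pos: [0.4078, 0.2347, 0.194]
tool_rot: [180.0, -0.0, 120.2]
wrist_force: [-0.3, 0.7, -0.3]
gripper_width: -0.0002
```

Emit:
drive_tool(
  targets=[
    [[-39,7,3,0,0,0,-1],[-39,7,3,0,0,0,-1],[-39,7,3,0,0,0,-1],[-39,7,3,0,0,0,-1],[-39,7,3,0,0,0,-1]],
  ],
)

```text
clock: 1.93
eef_pos: [0.5355, 0.0831, 0.1789]
tool_rot: [-180.0, -0.0, 120.2]
wrist_force: [-0.3, 1.3, -0.6]
gripper_width: -0.0003
```

Emit:
drive_tool(
  targets=[
    [[-39,7,3,0,0,0,-1],[-20,3,0,0,0,0,-1],[0,0,0,0,0,0,-1]],
  ],
)

```text
clock: 2.18
eef_pos: [0.5755, 0.035, 0.1755]
tool_rot: [180.0, 0.1, 119.9]
wrist_force: [-0.4, -0.7, 0.3]
gripper_width: -0.0002
```

```bash
python3 st.py 50 -4 76
```

```text
t 2.18 drill-frame tcp mm [56.7 -6.4] z 175.5 rot [1.7998e+02 9.0000e-02 1.1986e+02] F drill [-0.65 -0.42] 0.34 w -0.0002
tool shift mm [ 2.5 -6.7 99.4]
```

Emit:
drive_tool(
  targets=[
    [[2,0,30,0,0,0,-1],[0,0,35,0,0,0,-1],[0,0,25,0,0,0,-1],[0,0,11,0,0,0,-1],[0,0,0,0,0,0,-1]],
  ],
)

```text
clock: 2.6
eef_pos: [0.569, 0.0412, 0.0724]
tool_rot: [-179.7, -0.2, 120.1]
wrist_force: [-0.6, 0.5, 0.3]
gripper_width: 0.0
```

Run:
```python
from st import *
show((50,-4,75))
for n,(x0,y0,x1,y1,f) in {"top":(285,170,385,280,5.4),"side":(230,130,360,230,6)}.items():
    im=bot.get_image(n);cv2.imwrite(f"pics/{n}1.png",im)
    a=cv2.resize(im[y0:y1,x0:x1],None,fx=f,fy=f,interpolation=cv2.INTER_CUBIC);a=cv2.convertScaleAbs(a,alpha=1.8);cv2.imwrite(f"pics/{n}1z.png",a)
s=bot.read_state();p=s["eef_pos"]
print(proj("side",p-[0,0,.022]))
```

```text
t 2.6 drill-frame tcp mm [54.1  2.3] z 72.4 rot [-179.71   -0.2   120.09] F drill [-0.24  0.7 ] 0.31 w 0.0
tool shift mm [-6.2 -4.1 -2.6]
(np.float64(313.6426642011785), np.float64(201.65042484212518))
```

View pics/side1z.png

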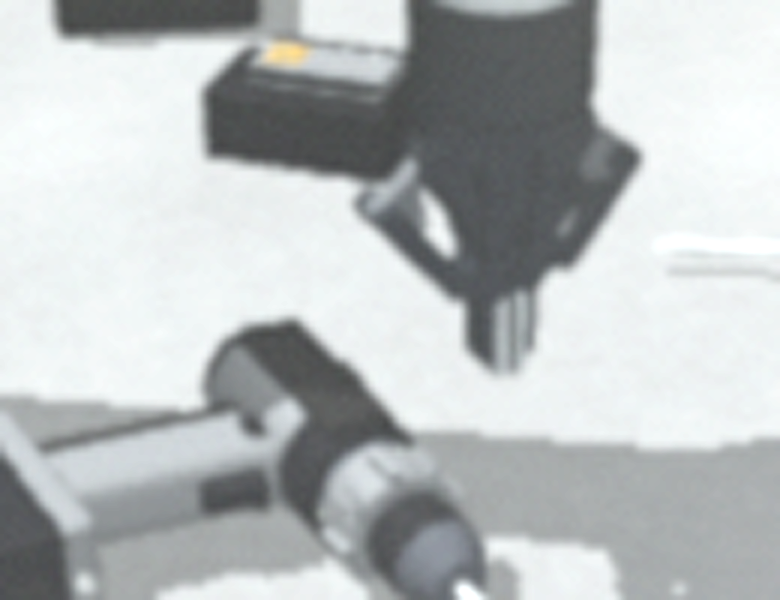

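View pics/top1z.png

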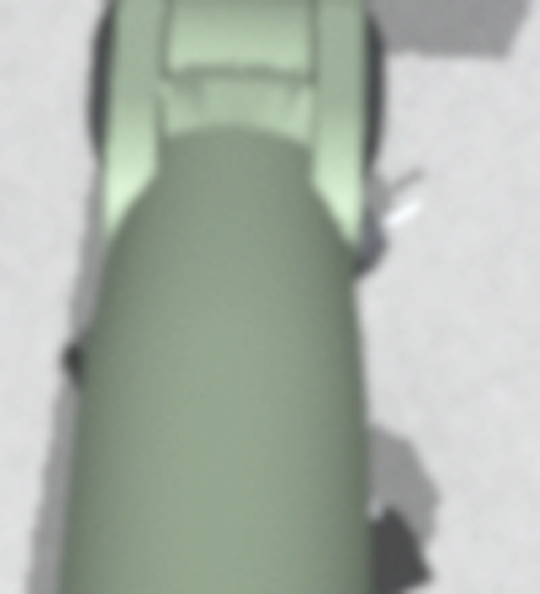

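Run:
```python
from st import *
show()
im=bot.get_image("side");cv2.imwrite("pics/side2.png",im)
show()
p=bot.read_state()["eef_pos"]
for dz in (-.022,0,.022,.05,.08): print(dz,np.round(proj("side",p+[0,0,dz]),1))
print(np.abs(im.astype(int)-cv2.imread("pics/side1.png")).max())
```

```text
t 2.7 drill-frame tcp mm [56.7  0.5] z 75.9 rot [179.99   0.   120.05] F drill [ 1.11 -0.19] 0.79 w 0.0001
t 2.75 drill-frame tcp mm [57.4 -0. ] z 76.7 rot [1.7990e+02 6.0000e-02 1.2004e+02] F drill [ 0.46 -0.66] 1.12 w 0.0004
-0.022 [314.  201.4]
0 [314.  194.2]
0.022 [314.1 186.8]
0.05 [314.1 177.2]
0.08 [314.2 166.6]
41
```

Run:
```python
from st import *
im=bot.get_image("side");cv2.imwrite("pics/side3.png",im);show()
p=bot.read_state()["eef_pos"]
x0,y0,x1,y1,f=260,140,340,210,9
a=cv2.convertScaleAbs(cv2.resize(im[y0:y1,x0:x1],None,fx=f,fy=f,interpolation=cv2.INTER_CUBIC),alpha=1.8)
for dz,c in ((-.022,(0,0,255)),(0,(0,255,0))):
    u,v=proj("side",p+[0,0,dz]);cv2.circle(a,(int((u-x0+.5)*f),int((v-y0+.5)*f)),4,c,-1)
cv2.imwrite("pics/side3z.png",a)
```

```text
t 2.8 drill-frame tcp mm [57.7 -0.3] z 77.0 rot [1.7985e+02 1.0000e-01 1.2002e+02] F drill [ 0.93 -0.54] -0.31 w 0.0
```

View pics/side3z.png

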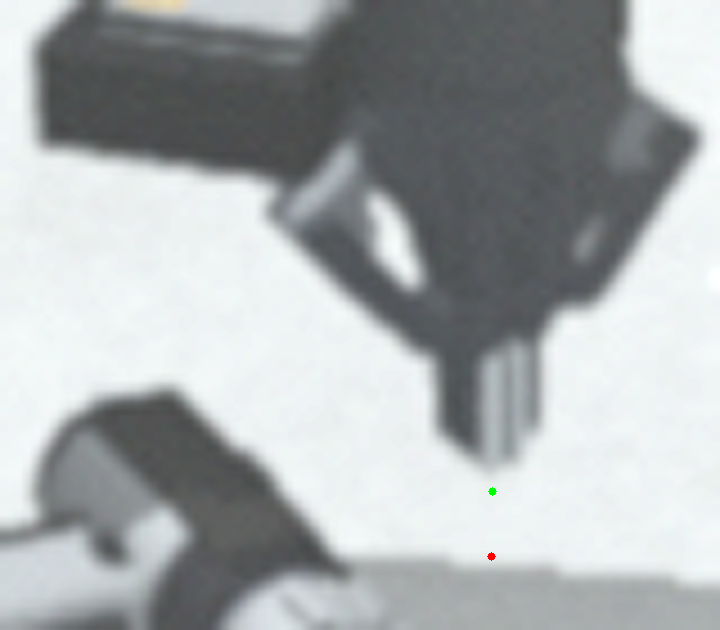

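Run:
```python
from st import *
p=np.array([.1643,.5243,.2174])
im=cv2.imread("pics/side0.png")
x0,y0,x1,y1,f=140,0,230,100,6
a=cv2.convertScaleAbs(cv2.resize(im[y0:y1,x0:x1],None,fx=f,fy=f,interpolation=cv2.INTER_CUBIC),alpha=1.8)
for dz,c in ((-.022,(0,0,255)),(0,(0,255,0))):
    u,v=proj("side",p+[0,0,dz]);print(u,v);cv2.circle(a,(int((u-x0+.5)*f),int((v-y0+.5)*f)),3,c,-1)
im=cv2.imread("pics/top0.png");b=im[330:400,80:200]
b=cv2.convertScaleAbs(cv2.resize(b,None,fx=5,fy=5,interpolation=cv2.INTER_CUBIC),alpha=1.8)
u,v=proj("top",p-[0,0,.022]);print(u,v);cv2.circle(b,(int((u-80+.5)*5),int((v-330+.5)*5)),3,(0,0,255),-1)
cv2.imwrite("pics/z4.png",a);cv2.imwrite("pics/z5.png",b)
```

```text
190.99127443823284 90.34904096933117
189.97976092387265 83.94509035604024
146.93879179955073 355.0856654807359
```

View pics/z4.png

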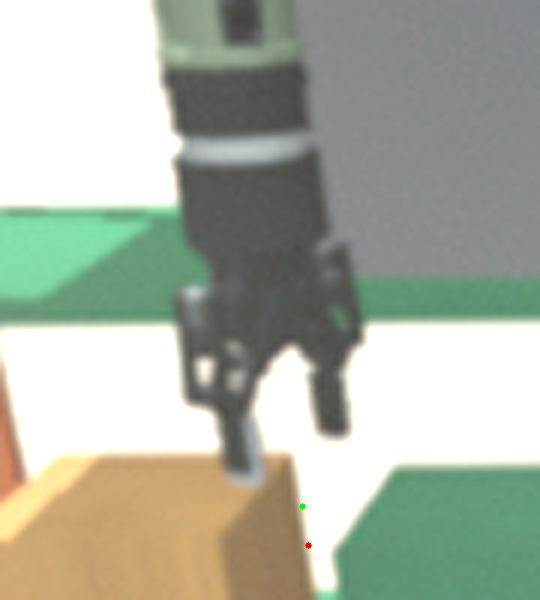

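View pics/z5.png

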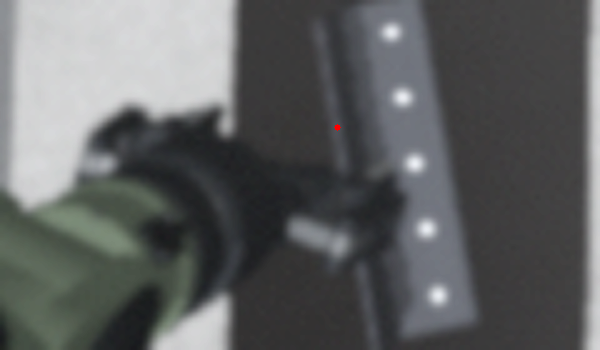

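```bash
cat >> h.py <<'E'
def tri(a,b):
    o1,d1=ray("top",*a);o2,d2=ray("side",*b)
    s=np.linalg.lstsq(np.c_[d1,-d2],o2-o1,rcond=None)[0]
    p,q=o1+d1*s[0],o2+d2*s[1];return (p+q)/2,np.linalg.norm(p-q)
E
python3 - <<'E'
from h import *
print(tri((80+360/5,330+215/5),(188.8,75.8)))
print(proj("side",[0,0,0]),proj("top",[0,0,0]))
print(proj("side",[0.11,0,0.]),proj("top",[0.1,0,0]))
# bench black mat + battery consistency
print(tri((362.4-.0,208.1),(200+672/6,175+350/6)))
E
```

```text
(array([0.15379193, 0.49115362, 0.25623969]), np.float64(0.03964860911576924))
(np.float64(91.72243505876716), np.float64(229.70418686035129)) (np.float64(342.437252400184), np.float64(394.496928850067))
(np.float64(134.20304088241807), np.float64(229.38852102787823)) (np.float64(342.0290447460324), np.float64(360.7576118699909))
(array([ 0.56432109, -0.06686344,  0.03343017]), np.float64(0.0029695730455105663))
```

Run:
```python
import cv2
a=cv2.imread("pics/side0.png")[60:260,0:160];cv2.imwrite("pics/z6.png",cv2.resize(a,None,fx=4,fy=3,interpolation=cv2.INTER_CUBIC))
```

```text
(no output)
```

View pics/z6.png

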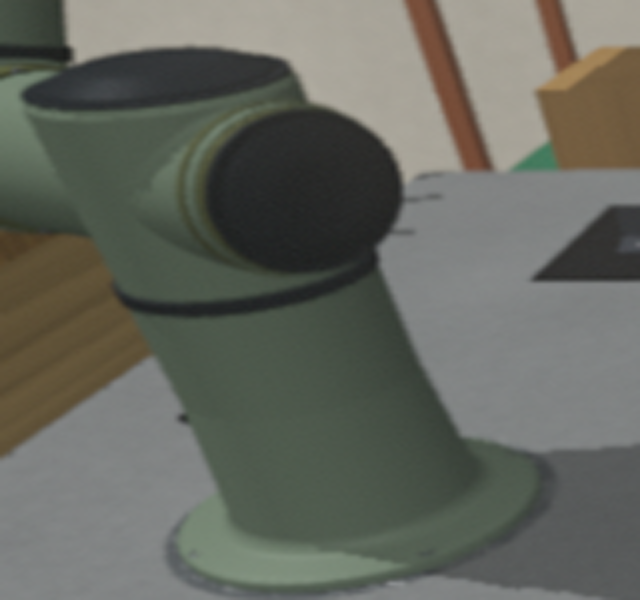

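Emit:
drive_tool(
  targets=[
    [[0,26,0,0,0,0,-1],[0,26,0,0,0,0,-1],[0,0,20,0,0,0,-1],[0,0,14,0,0,0,-1],[0,0,0,0,0,0,-1]],
  ],
)

```text
clock: 3.22
eef_pos: [0.6163, 0.0669, 0.0403]
tool_rot: [-179.9, -0.0, 120.0]
wrist_force: [-0.3, 0.1, -0.5]
gripper_width: -0.0001
```

Emit:
drive_tool(
  targets=[
    [[0,0,0,0,0,0,-1],[0,0,0,0,0,0,-1],[0,0,0,0,0,0,-1]],
  ],
)

```text
clock: 3.47
eef_pos: [0.618, 0.0664, 0.0429]
tool_rot: [179.9, 0.1, 120.0]
wrist_force: [-0.2, -0.5, -0.3]
gripper_width: 0.0002
```

Run:
```python
from st import *
show()
im=bot.get_image("side");cv2.imwrite("pics/side5.png",im)
p=bot.read_state()["eef_pos"]
x0,y0,x1,y1,f=230,120,350,220,6
a=cv2.convertScaleAbs(cv2.resize(im[y0:y1,x0:x1],None,fx=f,fy=f,interpolation=cv2.INTER_CUBIC),alpha=1.8)
for dz,c in ((-.022,(0,0,255)),(0,(0,255,0))):
    u,v=proj("side",p+[0,0,dz]);cv2.circle(a,(int((u-x0+.5)*f),int((v-y0+.5)*f)),3,c,-1)
cv2.imwrite("pics/side5z.png",a)
```

```text
t 3.47 drill-frame tcp mm [ 1.092e+02 -1.000e-01] z 42.9 rot [1.7987e+02 8.0000e-02 1.1996e+02] F drill [-0.4 -0.3] -0.32 w 0.0002
```

View pics/side5z.png

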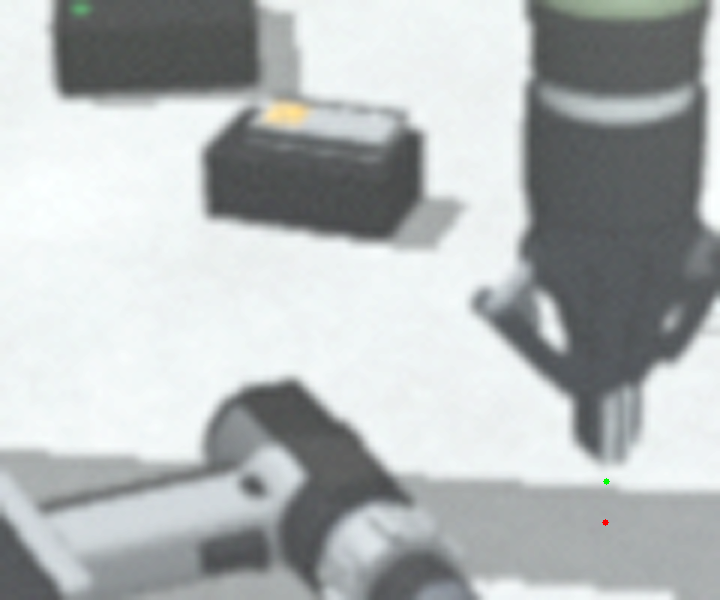

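Emit:
drive_tool(
  targets=[
    [[0,0,10,0,0,0,-1],[0,0,6,0,0,0,-1],[0,0,0,0,0,0,-1],[0,0,0,0,0,0,-1]],
  ],
)

```text
clock: 3.85
eef_pos: [0.616, 0.0665, 0.0243]
tool_rot: [-179.9, -0.1, 120.0]
wrist_force: [-1.2, -0.0, -0.1]
gripper_width: 0.0001
```

Emit:
drive_tool(
  targets=[
    [[0,0,3,0,0,0,-1],[0,0,0,0,0,0,-1],[0,0,2,0,0,0,-1],[0,0,0,0,0,0,-1],[0,0,0,0,0,0,-1]],
  ],
)

```text
clock: 4.27
eef_pos: [0.6169, 0.0665, 0.0201]
tool_rot: [-180.0, -0.0, 120.0]
wrist_force: [0.4, 0.5, -0.1]
gripper_width: 0.0001
```

Emit:
drive_tool(
  targets=[
    [[0,0,2,0,0,0,-1],[0,0,0,0,0,0,-1],[0,0,2,0,0,0,-1],[0,0,0,0,0,0,-1],[0,0,0,0,0,0,-1]],
  ],
)

```text
clock: 4.68
eef_pos: [0.6168, 0.0665, 0.016]
tool_rot: [-180.0, -0.0, 120.0]
wrist_force: [-0.1, 0.9, -0.8]
gripper_width: 0.0001
```

Emit:
drive_tool(
  targets=[
    [[0,0,5,0,0,0,-1],[0,0,4,0,0,0,-1],[0,0,0,0,0,0,-1],[0,0,0,0,0,0,-1]],
  ],
)

```text
clock: 5.02
eef_pos: [0.6164, 0.0665, 0.0066]
tool_rot: [-179.9, -0.0, 120.0]
wrist_force: [0.3, 1.1, -0.6]
gripper_width: -0.0001
```

Run:
```python
from st import *
show()
im=bot.get_image("side");cv2.imwrite("pics/side6.png",im)
p=bot.read_state()["eef_pos"]
x0,y0,x1,y1,f=230,120,350,220,6
a=cv2.convertScaleAbs(cv2.resize(im[y0:y1,x0:x1],None,fx=f,fy=f,interpolation=cv2.INTER_CUBIC),alpha=1.8)
for dz,c in ((-.022,(0,0,255)),(0,(0,255,0))):
    u,v=proj("side",p+[0,0,dz]);cv2.circle(a,(int((u-x0+.5)*f),int((v-y0+.5)*f)),3,c,-1)
cv2.imwrite("pics/side6z.png",a)
```

```text
t 5.02 drill-frame tcp mm [107.9   0.8] z 6.6 rot [-1.7994e+02 -3.0000e-02  1.1996e+02] F drill [0.82 0.8 ] -0.57 w -0.0001
```

View pics/side6z.png

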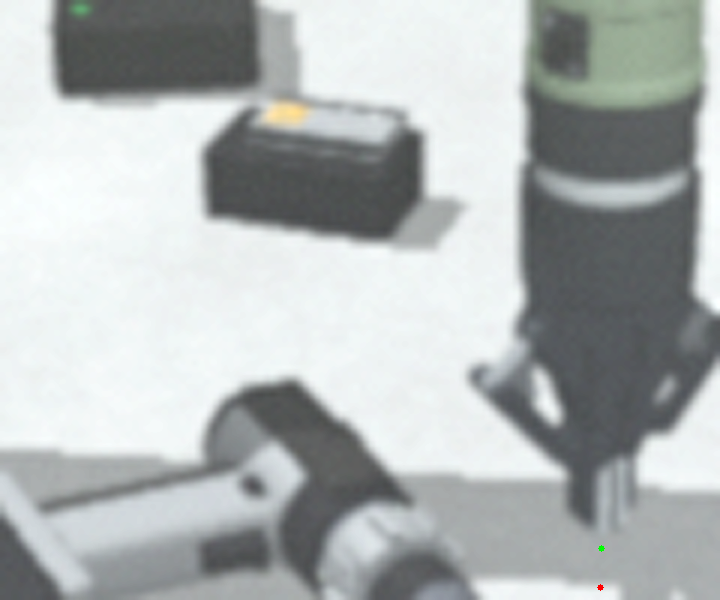

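Emit:
drive_tool(
  targets=[
    [[0,0,5,0,0,0,-1],[0,0,4,0,0,0,-1],[0,0,0,0,0,0,-1],[0,0,0,0,0,0,-1]],
  ],
)

```text
clock: 5.4
eef_pos: [0.6164, 0.0665, -0.0023]
tool_rot: [-180.0, -0.0, 120.0]
wrist_force: [0.4, 0.4, 1.0]
gripper_width: 0.0001
```

Emit:
drive_tool(
  targets=[
    [[0,0,1.5,0,0,0,-1],[0,0,0,0,0,0,-1],[0,0,1.5,0,0,0,-1],[0,0,0,0,0,0,-1]],
  ],
)

```text
clock: 5.73
eef_pos: [0.6168, 0.0665, -0.005]
tool_rot: [-180.0, -0.0, 120.0]
wrist_force: [0.8, 0.3, -0.2]
gripper_width: -0.0001
```

Emit:
drive_tool(
  targets=[
    [[0,0,1,0,0,0,-1],[0,0,0,0,0,0,-1],[0,0,0,0,0,0,-1]],
  ],
)

```text
clock: 5.98
eef_pos: [0.6169, 0.0665, -0.0059]
tool_rot: [-180.0, -0.0, 120.0]
wrist_force: [-0.5, 0.4, -0.5]
gripper_width: -0.0002
```

Emit:
drive_tool(
  targets=[
    [[0,0,1,0,0,0,-1],[0,0,0,0,0,0,-1],[0,0,0,0,0,0,-1]],
  ],
)

```text
clock: 6.23
eef_pos: [0.6168, 0.0665, -0.0069]
tool_rot: [-180.0, -0.0, 120.0]
wrist_force: [-0.2, 0.0, 0.3]
gripper_width: 0.0
```

Emit:
drive_tool(
  targets=[
    [[0,0,1,0,0,0,-1],[0,0,0,0,0,0,-1],[0,0,0,0,0,0,-1]],
  ],
)

```text
clock: 6.48
eef_pos: [0.6169, 0.0665, -0.0079]
tool_rot: [-180.0, -0.0, 120.0]
wrist_force: [0.9, -0.0, 0.5]
gripper_width: 0.0
```

Emit:
drive_tool(
  targets=[
    [[0,0,1,0,0,0,-1],[0,0,0,0,0,0,-1],[0,0,0,0,0,0,-1]],
  ],
)

```text
clock: 6.73
eef_pos: [0.6168, 0.0665, -0.0089]
tool_rot: [-180.0, -0.0, 120.0]
wrist_force: [0.3, 1.1, -0.0]
gripper_width: 0.0
```

Run:
```python
from st import *
show()
im=bot.get_image("side");cv2.imwrite("pics/side7.png",im)
x0,y0,x1,y1,f=280,160,360,230,9
a=cv2.convertScaleAbs(cv2.resize(im[y0:y1,x0:x1],None,fx=f,fy=f,interpolation=cv2.INTER_CUBIC),alpha=1.8)
cv2.imwrite("pics/side7z.png",a)
```

```text
t 6.73 drill-frame tcp mm [108.3   0.6] z -8.9 rot [-179.99   -0.    119.96] F drill [0.76 0.82] -0.01 w 0.0
```

View pics/side7z.png

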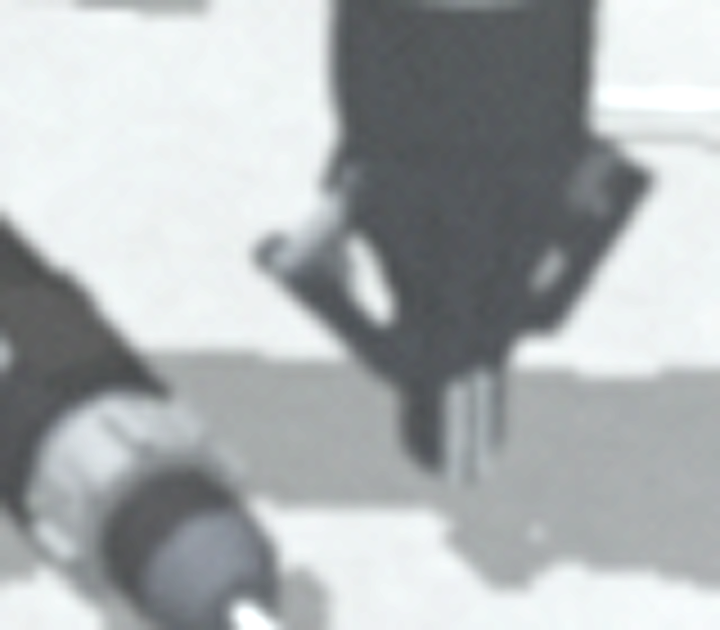

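Run:
```python
from st import *
for z in (0,.01,.02,.03): print(z,onz("side",331.7,213.4,z))
im=bot.get_image("top");cv2.imwrite("pics/top7.png",im)
cv2.imwrite("pics/top7z.png",cv2.convertScaleAbs(cv2.resize(im[150:290,250:410],None,fx=4.2,fy=4.2,interpolation=cv2.INTER_CUBIC),alpha=1.8))
```

```text
0 [0.6219281  0.06433063 0.        ]
0.01 [0.6207699  0.04994306 0.01      ]
0.02 [0.61961171 0.03555549 0.02      ]
0.03 [0.61845351 0.02116791 0.03      ]
```

View pics/top7z.png

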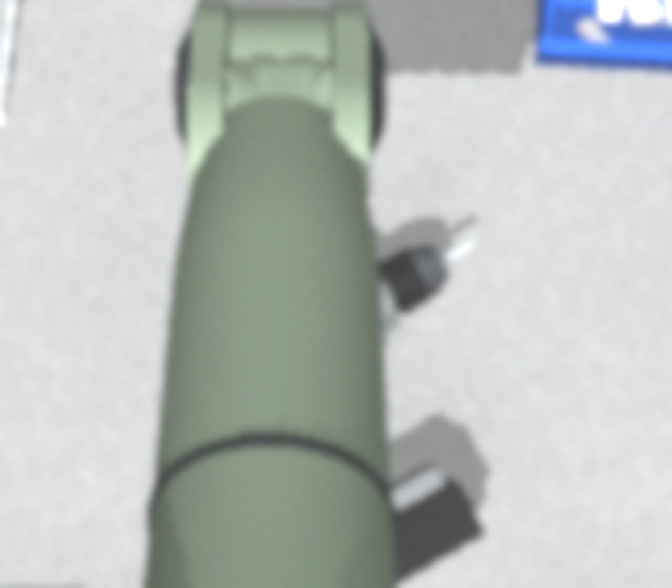

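Emit:
drive_tool(
  targets=[
    [[0,0,1,0,0,0,-1],[0,0,0,0,0,0,-1],[0,0,0,0,0,0,-1]],
  ],
)

```text
clock: 7.08
eef_pos: [0.6168, 0.0665, -0.0099]
tool_rot: [-180.0, -0.0, 120.0]
wrist_force: [-0.4, -0.6, 0.3]
gripper_width: -0.0001
```

Emit:
drive_tool(
  targets=[
    [[0,0,1,0,0,0,-1],[0,0,0,0,0,0,-1],[0,0,0,0,0,0,-1]],
  ],
)

```text
clock: 7.33
eef_pos: [0.6168, 0.0665, -0.0109]
tool_rot: [-180.0, -0.0, 120.0]
wrist_force: [-0.2, 0.5, -0.2]
gripper_width: 0.0
```

Emit:
drive_tool(
  targets=[
    [[0,0,1,0,0,0,-1],[0,0,0,0,0,0,-1],[0,0,0,0,0,0,-1]],
  ],
)

```text
clock: 7.58
eef_pos: [0.6168, 0.0665, -0.0119]
tool_rot: [-180.0, -0.0, 120.0]
wrist_force: [0.4, 0.4, -0.3]
gripper_width: -0.0001
```

Emit:
drive_tool(
  targets=[
    [[0,0,1,0,0,0,-1],[0,0,0,0,0,0,-1],[0,0,0,0,0,0,-1]],
  ],
)

```text
clock: 7.83
eef_pos: [0.6169, 0.0665, -0.0129]
tool_rot: [-180.0, -0.0, 120.0]
wrist_force: [0.9, -0.3, -0.6]
gripper_width: 0.0001
```

Emit:
drive_tool(
  targets=[
    [[0,0,1,0,0,0,-1],[0,0,0,0,0,0,-1],[0,0,0,0,0,0,-1]],
  ],
)

```text
clock: 8.08
eef_pos: [0.617, 0.0665, -0.013]
tool_rot: [180.0, 0.0, 120.0]
wrist_force: [-2.6, -0.5, 6.2]
gripper_width: -0.0001
```

Emit:
drive_tool(
  targets=[
    [[0,0,1,0,0,0,-1],[0,0,0,0,0,0,-1],[0,0,0,0,0,0,-1]],
  ],
)

```text
clock: 8.33
eef_pos: [0.617, 0.0666, -0.0131]
tool_rot: [180.0, 0.0, 120.0]
wrist_force: [-5.0, 0.0, 13.6]
gripper_width: 0.0001
```

Run:
```python
from st import *
show()
im=bot.get_image("side");cv2.imwrite("pics/side8.png",im)
x0,y0,x1,y1,f=290,180,370,240,9
a=cv2.convertScaleAbs(cv2.resize(im[y0:y1,x0:x1],None,fx=f,fy=f,interpolation=cv2.INTER_CUBIC),alpha=2.2)
cv2.imwrite("pics/side8z.png",a)
```

```text
t 8.33 drill-frame tcp mm [108.4   0.5] z -13.1 rot [1.7998e+02 2.0000e-02 1.1997e+02] F drill [-4.29  2.48] 13.62 w 0.0001
```

View pics/side8z.png

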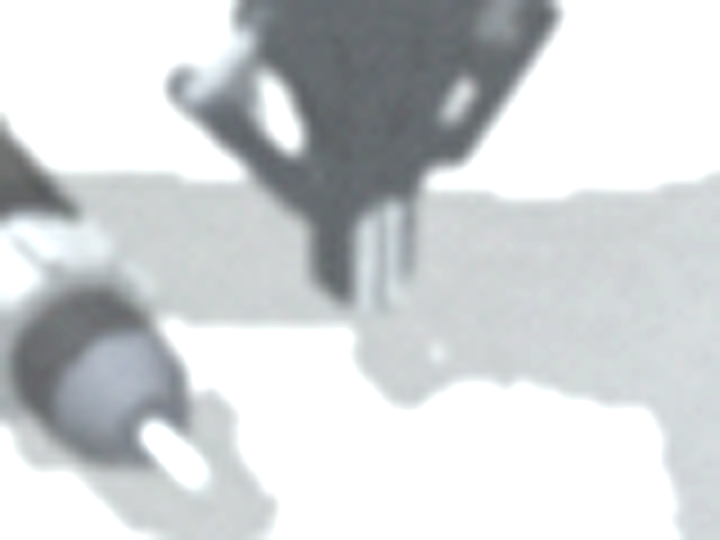

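Emit:
drive_tool(
  targets=[
    [[0,0,-20,0,0,0,-1],[-6,0,-20,0,0,0,-1],[-6,-20,-15,0,0,0,-1],[0,-25,0,0,0,0,-1],[0,-10,0,0,0,0,-1]],
  ],
)

```text
clock: 8.8
eef_pos: [0.5738, 0.0275, 0.0411]
tool_rot: [-180.0, 0.0, 119.9]
wrist_force: [-1.0, 0.5, -1.0]
gripper_width: 0.0001
```

Emit:
drive_tool(
  targets=[
    [[0,0,0,0,0,0,-1],[0,0,0,0,0,0,-1],[0,0,0,0,0,0,-1]],
  ],
)

```text
clock: 9.05
eef_pos: [0.5763, 0.0289, 0.0403]
tool_rot: [179.9, 0.0, 120.0]
wrist_force: [0.2, 0.4, 0.3]
gripper_width: 0.0001
```

```bash
cat > look.py <<'E'
from st import *
import sys
tag=sys.argv[1];show()
im=bot.get_image("side");cv2.imwrite(f"pics/side{tag}.png",im)
x0,y0,x1,y1,f=270,170,350,235,9
a=cv2.convertScaleAbs(cv2.resize(im[y0:y1,x0:x1],None,fx=f,fy=f,interpolation=cv2.INTER_CUBIC),alpha=2)
cv2.imwrite(f"pics/side{tag}z.png",a)
E
python3 look.py 9
```

```text
t 9.05 drill-frame tcp mm [ 54.4 -12. ] z 40.3 rot [1.7994e+02 3.0000e-02 1.1998e+02] F drill [0.34 0.28] 0.32 w 0.0001
```

View pics/side9z.png

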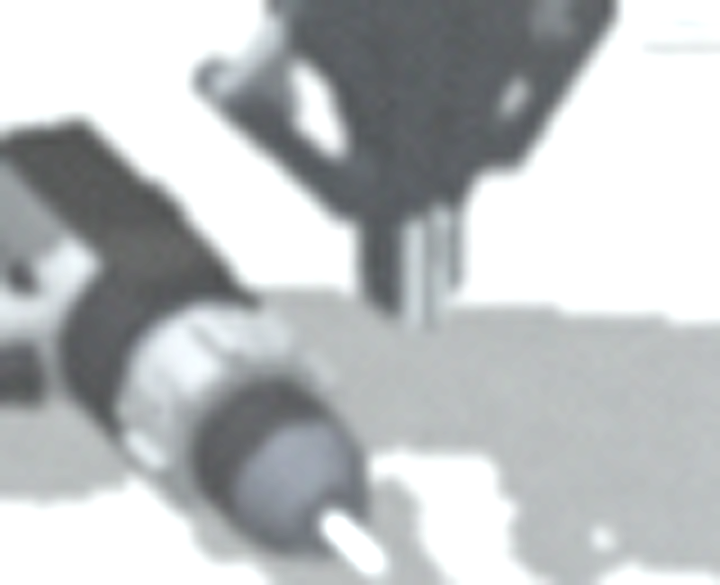

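Run:
```python
from st import *
for q in ((400,315),(420,325),(462,290),(365,288)):
    w=onz("side",270+(q[0]+.5)/9-.5,170+(q[1]+.5)/9-.5,.0533)
    print(q,w, (R2.T@(w[:2]-O)*1000).round(1))
```

```text
(400, 315) [0.57268513 0.02813291 0.0533    ] [ 50.9 -10.9]
(420, 325) [0.57824689 0.02290144 0.0533    ] [ 53.1 -18.2]
(462, 290) [0.59086143 0.040912   0.0533    ] [73.  -8.8]
(365, 288) [0.56291539 0.04239301 0.0533    ] [49.4  6.3]
```

Emit:
drive_tool(
  targets=[
    [[0,-10,1,0,0,0,-1],[0,-5,0,0,0,0,-1],[0,0,0,0,0,0,-1],[0,0,0,0,0,0,-1]],
  ],
)

```text
clock: 9.43
eef_pos: [0.5625, 0.0214, 0.0391]
tool_rot: [180.0, -0.0, 120.0]
wrist_force: [0.7, 0.8, -0.5]
gripper_width: 0.0
```

Emit:
drive_tool(
  targets=[
    [[0,-2,0,0,0,0,-1],[0,0,0,0,0,0,-1],[0,0,0,0,0,0,-1]],
  ],
)

```text
clock: 9.68
eef_pos: [0.5608, 0.0202, 0.0392]
tool_rot: [180.0, 0.0, 120.0]
wrist_force: [-0.3, -0.3, -0.2]
gripper_width: 0.0004
```

Emit:
drive_tool(
  targets=[
    [[0,-2,0,0,0,0,-1],[0,0,0,0,0,0,-1],[0,0,0,0,0,0,-1]],
  ],
)

```text
clock: 9.93
eef_pos: [0.5587, 0.0191, 0.0392]
tool_rot: [-180.0, -0.0, 120.0]
wrist_force: [0.1, 0.2, -0.1]
gripper_width: -0.0004
```

```bash
python3 look.py 10
```

```text
t 9.93 drill-frame tcp mm [ 34.3 -11.8] z 39.2 rot [-180.     -0.    119.96] F drill [0.15 0.13] -0.09 w -0.0004
```

View pics/side10z.png

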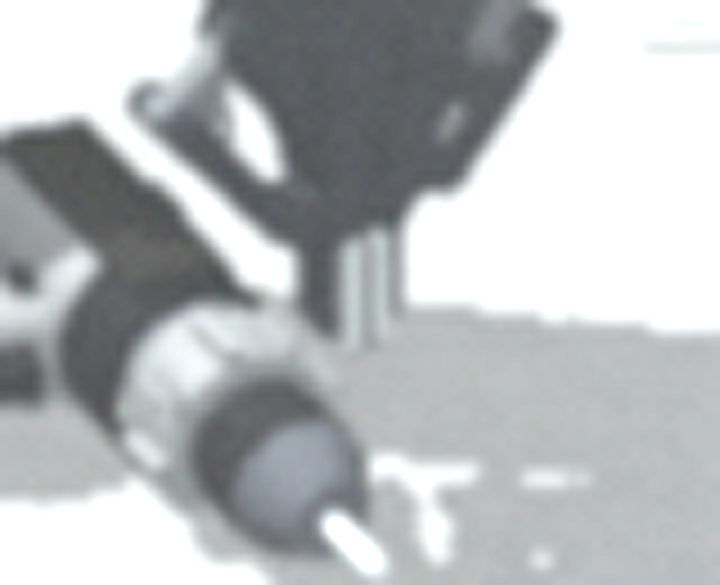

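Emit:
drive_tool(
  targets=[
    [[0,-2,0,0,0,0,-1],[0,0,0,0,0,0,-1],[0,0,0,0,0,0,-1]],
  ],
)

```text
clock: 10.23
eef_pos: [0.5569, 0.0181, 0.0392]
tool_rot: [-180.0, -0.0, 120.0]
wrist_force: [-0.7, -0.0, -0.2]
gripper_width: -0.0002
```

Emit:
drive_tool(
  targets=[
    [[0,-2,0,0,0,0,-1],[0,0,0,0,0,0,-1],[0,0,0,0,0,0,-1]],
  ],
)

```text
clock: 10.48
eef_pos: [0.5552, 0.0171, 0.0392]
tool_rot: [-180.0, -0.0, 120.0]
wrist_force: [-0.4, -0.1, 0.1]
gripper_width: -0.0001
```

Emit:
drive_tool(
  targets=[
    [[0,-1,0,0,0,0,-1],[0,0,0,0,0,0,-1],[0,0,0,0,0,0,-1]],
  ],
)

```text
clock: 10.73
eef_pos: [0.5544, 0.0167, 0.0392]
tool_rot: [-180.0, -0.0, 120.0]
wrist_force: [0.0, 0.4, -0.8]
gripper_width: 0.0002
```

Emit:
drive_tool(
  targets=[
    [[0,-1,0,0,0,0,-1],[0,0,0,0,0,0,-1],[0,0,0,0,0,0,-1]],
  ],
)

```text
clock: 10.98
eef_pos: [0.5536, 0.0161, 0.0392]
tool_rot: [180.0, 0.0, 120.0]
wrist_force: [0.1, -0.5, 0.1]
gripper_width: 0.0003
```

Emit:
drive_tool(
  targets=[
    [[0,-1,0,0,0,0,-1],[0,0,0,0,0,0,-1],[0,0,0,0,0,0,-1]],
  ],
)

```text
clock: 11.23
eef_pos: [0.5532, 0.0158, 0.0394]
tool_rot: [179.9, 0.0, 120.0]
wrist_force: [1.3, 1.2, 0.6]
gripper_width: -0.0003
```

Emit:
drive_tool(
  targets=[
    [[0,-1,0,0,0,0,-1],[0,0,0,0,0,0,-1],[0,0,0,0,0,0,-1]],
  ],
)

```text
clock: 11.48
eef_pos: [0.5527, 0.0154, 0.0396]
tool_rot: [179.9, 0.0, 120.0]
wrist_force: [2.2, 2.2, 1.0]
gripper_width: 0.0003
```

Emit:
drive_tool(
  targets=[
    [[0,-1,0,0,0,0,-1],[0,0,0,0,0,0,-1],[0,0,0,0,0,0,-1]],
  ],
)

```text
clock: 11.73
eef_pos: [0.5522, 0.0151, 0.0398]
tool_rot: [179.9, 0.0, 120.0]
wrist_force: [4.3, 3.5, 3.9]
gripper_width: -0.0002
```

Emit:
drive_tool(
  targets=[
    [[0,-1,0,0,0,0,-1],[0,0,0,0,0,0,-1],[0,0,0,0,0,0,-1]],
  ],
)

```text
clock: 11.98
eef_pos: [0.5519, 0.0149, 0.04]
tool_rot: [179.8, 0.0, 120.0]
wrist_force: [4.4, 4.7, 3.5]
gripper_width: -0.0
```

```bash
python3 look.py 11
```

```text
t 11.98 drill-frame tcp mm [ 26.2 -12.1] z 40.0 rot [1.7978e+02 2.0000e-02 1.1999e+02] F drill [6.2 1.9] 3.46 w -0.0
```

View pics/side11z.png

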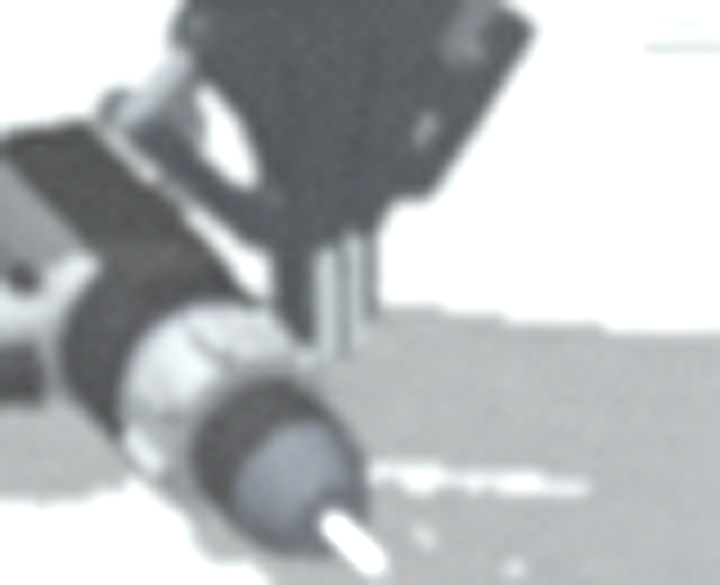

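Emit:
drive_tool(
  targets=[
    [[0,0.5,-1.0,0,0,0,-1],[0,0,0,0,0,0,-1],[0,0,0,0,0,0,-1]],
  ],
)

```text
clock: 12.28
eef_pos: [0.5508, 0.0142, 0.0404]
tool_rot: [180.0, 0.0, 120.0]
wrist_force: [3.0, 1.5, 3.9]
gripper_width: 0.0
```

Emit:
drive_tool(
  targets=[
    [[0,-0.8,-0.7,0,0,0,-1],[0,0,0,0,0,0,-1],[0,0,0,0,0,0,-1]],
  ],
)

```text
clock: 12.53
eef_pos: [0.55, 0.0138, 0.041]
tool_rot: [180.0, 0.0, 120.0]
wrist_force: [3.1, 0.6, 3.0]
gripper_width: 0.0
```

```bash
python3 st.py
```

```text
t 12.53 drill-frame tcp mm [ 24.1 -12.1] z 41.0 rot [1.7999e+02 3.0000e-02 1.1996e+02] F drill [ 3.02 -1.07] 2.97 w 0.0
```

```bash
python3 look.py 12
python3 - <<'E'
import cv2,numpy as np
a=cv2.imread("pics/side12.png");b=cv2.imread("pics/side11.png");c=cv2.imread("pics/side9.png")
x0,y0,x1,y1=200,180,320,240
for u,v in((b,c),(a,b)): print(cv2.phaseCorrelate(*[cv2.cvtColor(k,cv2.COLOR_BGR2GRAY)[195:245,205:275].astype(np.float32) for k in (v,u)]))
E
```

```text
t 12.53 drill-frame tcp mm [ 24.1 -12.1] z 41.0 rot [1.7999e+02 3.0000e-02 1.1996e+02] F drill [ 3.02 -1.07] 2.97 w 0.0
((-0.06857831878948417, 0.08635868644708111), 0.9738726312584347)
((0.03688325436154827, 0.07014973006504732), 0.9745695988337199)
```

View pics/side12z.png

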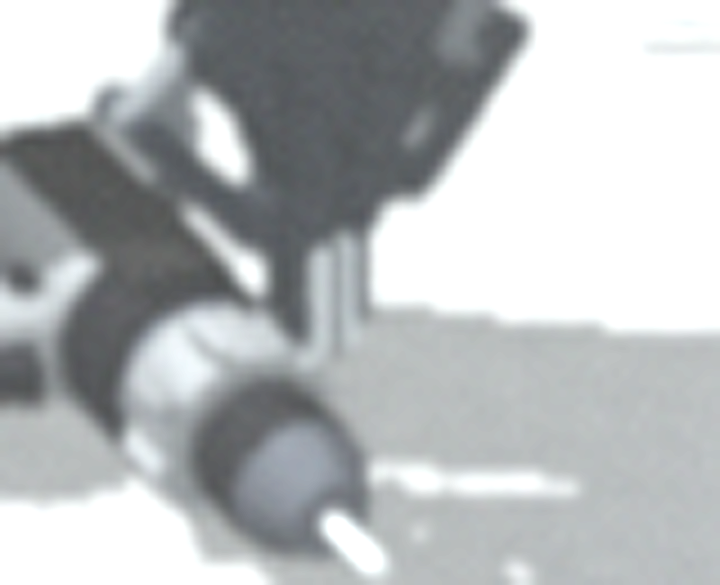

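Emit:
drive_tool(
  targets=[
    [[0,5,-1,0,0,0,-1],[0,5,0,0,0,0,-1],[0,5,0,0,0,0,-1],[0,0,0,0,0,0,-1],[0,0,0,0,0,0,-1]],
  ],
)

```text
clock: 13.0
eef_pos: [0.5625, 0.0217, 0.0414]
tool_rot: [-179.9, -0.0, 120.0]
wrist_force: [0.3, -0.4, 0.2]
gripper_width: -0.0001
```

```bash
python3 look.py 13
python3 - <<'E'
import cv2
o=[]
for t in ("0","9","12","13"):
    a=cv2.imread(f"pics/side{t}.png")[195:240,275:325]
    o.append(cv2.convertScaleAbs(cv2.resize(a,(390,290),interpolation=cv2.INTER_CUBIC),alpha=2))
cv2.imwrite("pics/cmp13.png",cv2.vconcat([cv2.hconcat(o[:2]),cv2.hconcat(o[2:])]))
E
```

```text
t 13.0 drill-frame tcp mm [ 38.8 -11.4] z 41.4 rot [-1.7993e+02 -3.0000e-02  1.1999e+02] F drill [ 0.06 -0.53] 0.18 w -0.0001
```

View pics/cmp13.png

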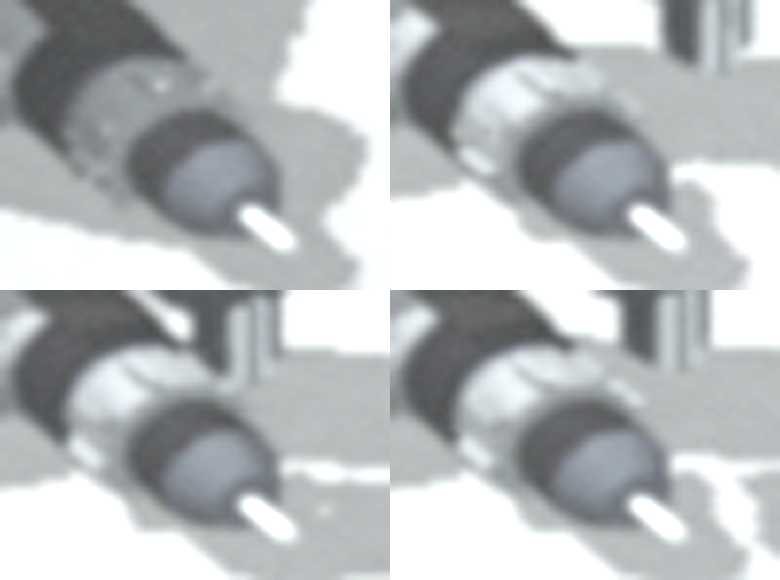

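```bash
cat > lug.py <<'E'
from st import *
def crop(t,th,f=13):
    x0,y0,x1,y1=280,192,311,222
    im=cv2.imread(f"pics/side{t}.png")
    a=cv2.convertScaleAbs(cv2.resize(im[y0:y1,x0:x1],None,fx=f,fy=f,interpolation=cv2.INTER_CUBIC),alpha=2 if t!="0" else 3)
    if th is not None:
      for k in range(8):
        q=np.radians(37.5+45*k-th)
        if np.cos(q)<-.5: continue
        P=[]
        for y in(-.0135,.0055):
            u,v=proj("side",W((.0305*np.sin(q),y,.034+.0305*np.cos(q)),O,YAW));P.append((int((u-x0+.5)*f),int((v-y0+.5)*f)))
        cv2.line(a,P[0],P[1],(0,0,255),1)
    return a
if __name__=="__main__":
    import sys
    r=[[crop(t,None if h=="n" else float(h)) for t,h in (q.split(":") for q in row.split(","))] for row in sys.argv[2:]]
    a=cv2.vconcat([cv2.hconcat(x) for x in r])
    s=min(1,800/a.shape[1],600/a.shape[0]);cv2.imwrite(sys.argv[1],cv2.resize(a,None,fx=s,fy=s,interpolation=cv2.INTER_AREA))
E
python3 lug.py pics/lug1.png 9:n,9:0 13:n,13:15
```

```text
(no output)
```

View pics/lug1.png

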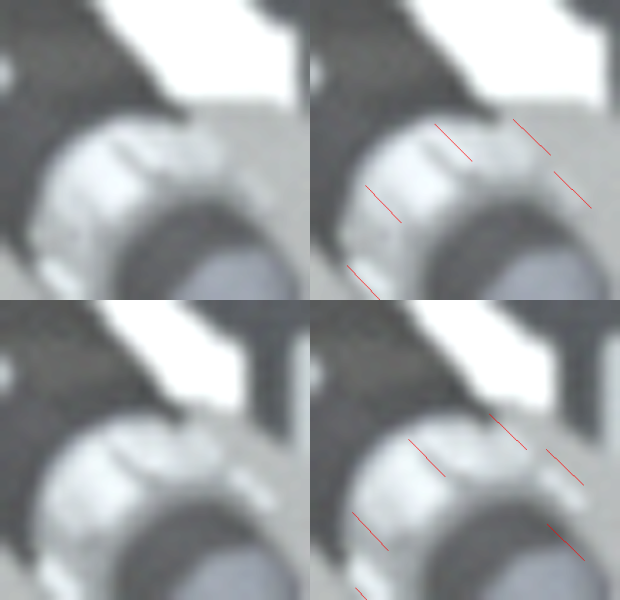

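```bash
cat > unw.py <<'E'
from st import *
import sys
def unw(t,r=.0285,ys=np.arange(-.012,.005,.002)):
    im=cv2.cvtColor(cv2.imread(f"pics/side{t}.png"),cv2.COLOR_BGR2GRAY).astype(np.float32)
    q=np.radians(np.arange(-85,86,5));o=[]
    m=np.array([[proj("side",W((r*np.sin(a),y,.034+r*np.cos(a)),O,YAW)) for a in q] for y in ys],np.float32)
    return cv2.remap(im,m[...,0],m[...,1],cv2.INTER_CUBIC).mean(0)
if __name__=="__main__":
    print("ang  ",*["%4d"%a for a in range(-85,86,5)])
    for t in sys.argv[1:]:
        v=unw(t);print("%5s"%t,*["%4d"%a for a in v])
E
python3 unw.py 0 1 9 10 11 12 13
```

```text
ang    -85  -80  -75  -70  -65  -60  -55  -50  -45  -40  -35  -30  -25  -20  -15  -10   -5    0    5   10   15   20   25   30   35   40   45   50   55   60   65   70   75   80   85
    0   70   68   67   67   69   75   76   74   75   77   77   79   78   74   75   83   84   79   76   74   71   70   74   79   83   85   87   88   89   89   89   88   86   84   82
    1   97   92   92   94   97  103  106  106  112  119  123  124  121  108  106  116  115  110  106  103  101  100  102  103  102   99   98   97   96   96   96   98   99   98   95
    9   97   92   92   93   96  103  106  106  112  119  122  124  121  108  106  116  115  110  106  103  101  100  102  103  101   99   97   96   96   95   96   97   98   98   95
   10   96   91   92   94   96  103  105  105  112  119  122  123  120  108  105  115  115  110  106  103  100  100  101  102  101   99   97   96   96   95   96   97   98   98   95
   11   96   89   87   89   96  103  106  110  115  120  122  123  112  102  109  114  112  109  108  106  104  103   99   91   78   69   64   65   70   76   82   88   92   92   90
   12   95   89   87   88   95  102  104  109  115  119  122  122  111  101  112  115  113  110  107  101   96   92   86   75   65   60   60   65   72   79   85   90   93   93   90
   13   96   89   88   90   97  103  106  109  115  119  123  123  113  103  112  116  114  111  106  100   96   98  102  103  100   98   96   95   95   96   97  101  105  108  104
```

Emit:
drive_tool(
  targets=[
    [[0,12,0,0,0,0,-1],[0,0,0,0.12,0,0,-1],[0,0,0,0.12,0,0,-1],[0,0,0,0.11,0,0,-1],[0,0,0,0,0,0,-1]],
  ],
)

```text
clock: 13.47
eef_pos: [0.5736, 0.0291, 0.0376]
tool_rot: [-159.4, -0.2, 120.1]
wrist_force: [-0.4, 0.7, -2.3]
gripper_width: -0.0002
```

Emit:
drive_tool(
  targets=[
    [[0,0,0,0,0,0,-1],[0,0,0,0,0,0,-1]],
  ],
)

```text
clock: 13.63
eef_pos: [0.5726, 0.0274, 0.0412]
tool_rot: [-160.0, -0.0, 120.0]
wrist_force: [-0.1, -0.7, 0.7]
gripper_width: -0.0003
```

```bash
python3 look.py 14; python3 unw.py 9 14
```

```text
t 13.63 drill-frame tcp mm [ 50.4 -11.5] z 41.2 rot [-1.5998e+02 -1.0000e-02  1.1997e+02] F drill [-0.44 -0.52] 0.7 w -0.0003
ang    -85  -80  -75  -70  -65  -60  -55  -50  -45  -40  -35  -30  -25  -20  -15  -10   -5    0    5   10   15   20   25   30   35   40   45   50   55   60   65   70   75   80   85
    9   97   92   92   93   96  103  106  106  112  119  122  124  121  108  106  116  115  110  106  103  101  100  102  103  101   99   97   96   96   95   96   97   98   98   95
   14   97   91   89   90   97  104  107  111  117  121  124  124  114  104  113  115  112  110  107  102   98   99  103  104  102   99   97   97   97   97   99  102  107  109  107
```

View pics/side14z.png

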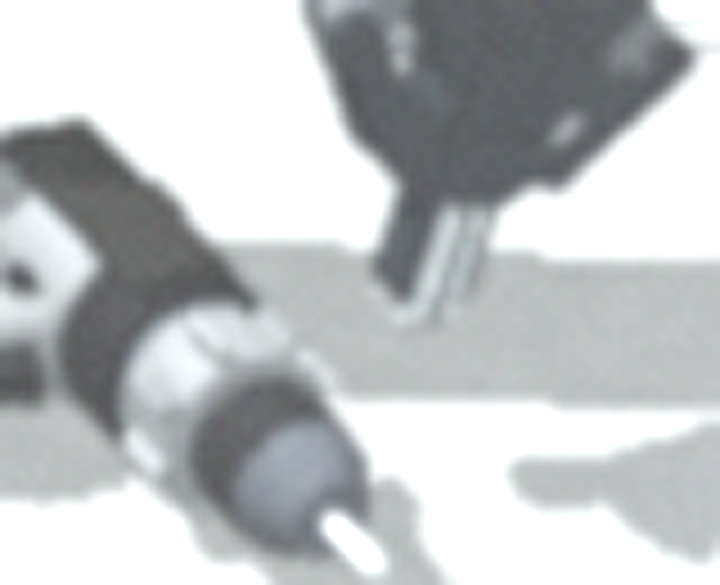

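Emit:
drive_tool(
  targets=[
    [[0,-8,6,0,0,0,-1],[0,-8,6,0,0,0,-1],[0,-4,0,0,0,0,-1],[0,0,0,0,0,0,-1],[0,0,0,0,0,0,-1]],
  ],
)

```text
clock: 14.1
eef_pos: [0.5537, 0.0157, 0.0391]
tool_rot: [-160.1, 0.1, 119.9]
wrist_force: [-0.3, 0.2, -0.2]
gripper_width: 0.0001
```

```bash
cat >> st.py <<'E'
def td():
    s=bot.read_state();p=s["eef_pos"]*1000;a=np.radians(20);d=R2.T@(p[:2]-np.array(O)*1000)
    x=d[0]+13*np.sin(a)-7.7*np.cos(a);z=p[2]+13*np.cos(a)+7.7*np.sin(a)-34
    F=s["wrist_force"];f=R2.T@F[:2]
    print("t %.2f corner T %.1f D %.1f  y %.1f | F t %.2f n %.2f y %.2f | tot %.2f"%(s["clock"],x*np.cos(a)-z*np.sin(a),x*np.sin(a)+z*np.cos(a),d[1],f[0]*np.cos(a)-F[2]*np.sin(a),f[0]*np.sin(a)+F[2]*np.cos(a),f[1],np.linalg.norm(F)))
E
python3 -c "
from st import *
td()"; python3 look.py 15
```

```text
t 14.10 corner T 17.0 D 27.4  y -12.3 | F t -0.07 n -0.22 y 0.29 | tot 0.37
t 14.1 drill-frame tcp mm [ 28.2 -12.3] z 39.1 rot [-1.6009e+02  7.0000e-02  1.1991e+02] F drill [-0.14  0.29] -0.18 w 0.0001
```

View pics/side15z.png

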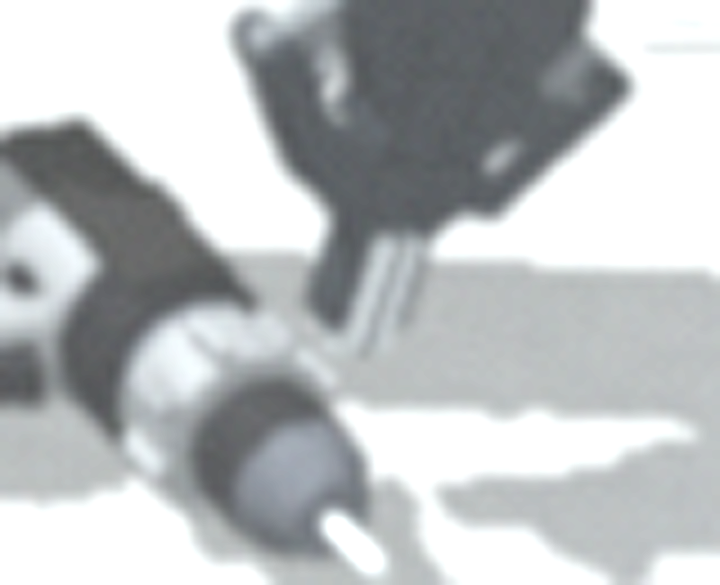

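Emit:
drive_tool(
  targets=[
    [[0,-3,2.5,0,0,0,-1],[0,0,0,0,0,0,-1],[0,-2,0,0,0,0,-1],[0,0,0,0,0,0,-1],[0,0,0,0,0,0,-1]],
  ],
)

```text
clock: 14.57
eef_pos: [0.5486, 0.0133, 0.0368]
tool_rot: [-159.9, -0.0, 120.0]
wrist_force: [0.2, -0.2, 0.1]
gripper_width: 0.0005
```

```bash
python3 -c "
from st import *
td()"
```

```text
t 14.57 corner T 12.6 D 23.3  y -11.8 | F t -0.03 n 0.15 y -0.27 | tot 0.30
```

Emit:
drive_tool(
  targets=[
    [[0,-1.5,0,0,0,0,-1],[0,0,0,0,0,0,-1],[0,0,0,0,0,0,-1]],
  ],
)

```text
clock: 14.82
eef_pos: [0.5474, 0.0126, 0.0373]
tool_rot: [-159.9, -0.0, 120.0]
wrist_force: [0.1, 0.7, -0.2]
gripper_width: -0.0002
```

```bash
python3 -c "
from st import *
td()"
```

```text
t 14.82 corner T 11.1 D 23.4  y -11.8 | F t 0.49 n -0.04 y 0.53 | tot 0.72
```

Emit:
drive_tool(
  targets=[
    [[0,-1.5,0,0,0,0,-1],[0,0,0,0,0,0,-1],[0,0,0,0,0,0,-1]],
  ],
)

```text
clock: 15.07
eef_pos: [0.5461, 0.0118, 0.0379]
tool_rot: [-159.9, -0.0, 120.0]
wrist_force: [0.7, 0.1, -0.4]
gripper_width: 0.0001
```

```bash
python3 -c "
from st import *
td()"
```

```text
t 15.07 corner T 9.5 D 23.4  y -11.9 | F t 0.75 n -0.11 y -0.32 | tot 0.82
```

Emit:
drive_tool(
  targets=[
    [[0,-1.5,-1,0,0,0,-1],[0,0,0,0,0,0,-1],[0,0,0,0,0,0,-1]],
  ],
)

```text
clock: 15.32
eef_pos: [0.5453, 0.0113, 0.0394]
tool_rot: [-160.0, 0.0, 120.0]
wrist_force: [0.2, 0.3, 0.3]
gripper_width: 0.0001
```

```bash
python3 -c "
from st import *
td()"
```

```text
t 15.32 corner T 8.1 D 24.5  y -11.9 | F t 0.22 n 0.43 y 0.12 | tot 0.49
```

Emit:
drive_tool(
  targets=[
    [[0,-1,-0.3,0,0,0,-1],[0,0,0,0,0,0,-1],[0,0,0,0,0,0,-1]],
  ],
)

```text
clock: 15.57
eef_pos: [0.5447, 0.011, 0.0399]
tool_rot: [-160.0, 0.0, 120.0]
wrist_force: [1.3, 0.3, -0.7]
gripper_width: -0.0002
```

```bash
python3 -c "
from st import *
td()"; python3 look.py 16; python3 unw.py 14 16
```

```text
t 15.57 corner T 7.3 D 24.8  y -11.9 | F t 1.45 n -0.20 y -0.37 | tot 1.51
t 15.57 drill-frame tcp mm [ 18.1 -11.9] z 39.9 rot [-159.98    0.    119.96] F drill [ 1.29 -0.37] -0.68 w -0.0002
ang    -85  -80  -75  -70  -65  -60  -55  -50  -45  -40  -35  -30  -25  -20  -15  -10   -5    0    5   10   15   20   25   30   35   40   45   50   55   60   65   70   75   80   85
   14   97   91   89   90   97  104  107  111  117  121  124  124  114  104  113  115  112  110  107  102   98   99  103  104  102   99   97   97   97   97   99  102  107  109  107
   16   97   90   89   90   97  103  105  110  116  121  123  123  112  104  113  116  114  111  108  104  102  103  103   98   89   81   78   80   86   91   95   98   99   97   93
```

View pics/side16z.png

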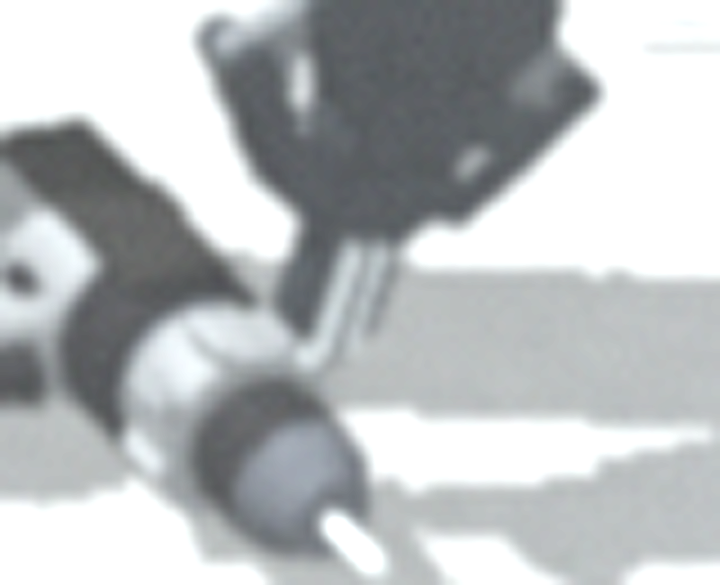

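Emit:
drive_tool(
  targets=[
    [[0,-1,-0.2,0,0,0,-1],[0,0,0,0,0,0,-1],[0,0,0,0,0,0,-1]],
  ],
)

```text
clock: 15.87
eef_pos: [0.5442, 0.0107, 0.0404]
tool_rot: [-160.0, 0.0, 120.0]
wrist_force: [2.0, 1.5, -1.6]
gripper_width: 0.0001
```

```bash
python3 -c "
from st import *
td()"
```

```text
t 15.87 corner T 6.6 D 25.0  y -11.9 | F t 2.84 n -0.66 y 0.34 | tot 2.93
```

Emit:
drive_tool(
  targets=[
    [[0,-1,-0.2,0,0,0,-1],[0,0,0,0,0,0,-1],[0,0,0,0,0,0,-1]],
  ],
)

```text
clock: 16.12
eef_pos: [0.5426, 0.0098, 0.0413]
tool_rot: [-159.9, 0.0, 120.0]
wrist_force: [0.2, 0.2, 0.5]
gripper_width: -0.0001
```

```bash
python3 -c "
from st import *
td()"
```

```text
t 16.12 corner T 4.5 D 25.2  y -11.9 | F t 0.14 n 0.55 y 0.08 | tot 0.58
```

Emit:
drive_tool(
  targets=[
    [[0,-1,-0.2,0,0,0,-1],[0,0,0,0,0,0,-1],[0,0,0,0,0,0,-1]],
  ],
)

```text
clock: 16.37
eef_pos: [0.5417, 0.0094, 0.0416]
tool_rot: [-159.9, -0.0, 120.0]
wrist_force: [0.2, -0.1, 0.0]
gripper_width: -0.0002
```

```bash
python3 -c "
from st import *
td()"; python3 look.py 17; python3 unw.py 14 16 17
```

```text
t 16.37 corner T 3.5 D 25.2  y -11.8 | F t 0.15 n 0.07 y -0.19 | tot 0.25
t 16.37 drill-frame tcp mm [ 14.7 -11.8] z 41.6 rot [-1.5988e+02 -1.0000e-02  1.1996e+02] F drill [ 0.16 -0.19] 0.01 w -0.0002
ang    -85  -80  -75  -70  -65  -60  -55  -50  -45  -40  -35  -30  -25  -20  -15  -10   -5    0    5   10   15   20   25   30   35   40   45   50   55   60   65   70   75   80   85
   14   97   91   89   90   97  104  107  111  117  121  124  124  114  104  113  115  112  110  107  102   98   99  103  104  102   99   97   97   97   97   99  102  107  109  107
   16   97   90   89   90   97  103  105  110  116  121  123  123  112  104  113  116  114  111  108  104  102  103  103   98   89   81   78   80   86   91   95   98   99   97   93
   17   79   80   89  100  105  106  108  113  116  120  117  107  113  125  121  117  115  112  108  105  104  100   90   78   71   71   75   81   86   90   92   92   90   88   86
```

Emit:
drive_tool(
  targets=[
    [[0,-1,-0.7,0,0,0,-1],[0,0,0,0,0,0,-1],[0,-1,-0.7,0,0,0,-1],[0,0,0,0,0,0,-1],[0,0,0,0,0,0,-1]],
  ],
)

```text
clock: 16.83
eef_pos: [0.541, 0.0089, 0.0436]
tool_rot: [-159.9, 0.0, 120.0]
wrist_force: [0.6, 0.2, -0.4]
gripper_width: -0.0001
```

```bash
python3 -c "
from st import *
td()"
```

```text
t 16.83 corner T 2.0 D 26.8  y -11.9 | F t 0.69 n -0.15 y -0.12 | tot 0.72
```

Emit:
drive_tool(
  targets=[
    [[0,-1,-0.2,0,0,0,-1],[0,0,0,0,0,0,-1],[0,0,0,0,0,0,-1]],
  ],
)

```text
clock: 17.08
eef_pos: [0.5404, 0.0085, 0.0441]
tool_rot: [-160.0, -0.0, 120.0]
wrist_force: [0.7, 0.0, -0.6]
gripper_width: 0.0002
```

```bash
python3 -c "
from st import *
td()"
```

```text
t 17.08 corner T 1.2 D 26.9  y -11.9 | F t 0.79 n -0.39 y -0.34 | tot 0.94
```

Emit:
drive_tool(
  targets=[
    [[0,-1,-0.2,0,0,0,-1],[0,0,0,0,0,0,-1],[0,0,0,0,0,0,-1]],
  ],
)

```text
clock: 17.33
eef_pos: [0.5398, 0.0082, 0.0445]
tool_rot: [-160.0, 0.0, 120.0]
wrist_force: [0.5, 1.2, -1.9]
gripper_width: -0.0
```

```bash
python3 -c "
from st import *
td()"
```

```text
t 17.33 corner T 0.4 D 27.1  y -11.9 | F t 1.63 n -1.42 y 0.79 | tot 2.30
```

Emit:
drive_tool(
  targets=[
    [[0,-1,0,0,0,0,-1],[0,0,0,0,0,0,-1],[0,0,0,0,0,0,-1]],
  ],
)

```text
clock: 17.58
eef_pos: [0.539, 0.0077, 0.045]
tool_rot: [-160.0, 0.0, 120.0]
wrist_force: [2.0, 1.7, -1.4]
gripper_width: -0.0001
```

```bash
python3 -c "
from st import *
td()"
```

```text
t 17.58 corner T -0.7 D 27.2  y -11.9 | F t 2.91 n -0.42 y 0.47 | tot 2.98
```

Emit:
drive_tool(
  targets=[
    [[0,-1,0,0,0,0,-1],[0,0,0,0,0,0,-1],[0,0,0,0,0,0,-1]],
  ],
)

```text
clock: 17.83
eef_pos: [0.5379, 0.0071, 0.0454]
tool_rot: [-159.9, 0.0, 120.0]
wrist_force: [2.2, 1.7, -0.7]
gripper_width: -0.0002
```

```bash
python3 -c "
from st import *
td()"
```

```text
t 17.83 corner T -2.0 D 27.2  y -11.9 | F t 2.85 n 0.28 y 0.35 | tot 2.88
```

Emit:
drive_tool(
  targets=[
    [[0,-0.7,0,0,0,0,-1],[0,0,0,0,0,0,-1],[0,0,0,0,0,0,-1]],
  ],
)

```text
clock: 18.08
eef_pos: [0.5365, 0.0063, 0.0457]
tool_rot: [-159.8, 0.0, 120.0]
wrist_force: [0.0, -0.4, 0.0]
gripper_width: 0.0003
```

```bash
python3 -c "
from st import *
td()"; python3 look.py 18; python3 unw.py 0 14 17 18
```

```text
t 18.08 corner T -3.6 D 27.0  y -11.9 | F t -0.17 n -0.02 y -0.37 | tot 0.41
t 18.08 drill-frame tcp mm [  8.6 -11.9] z 45.7 rot [-159.84    0.    119.97] F drill [-0.16 -0.37] 0.04 w 0.0003
ang    -85  -80  -75  -70  -65  -60  -55  -50  -45  -40  -35  -30  -25  -20  -15  -10   -5    0    5   10   15   20   25   30   35   40   45   50   55   60   65   70   75   80   85
    0   70   68   67   67   69   75   76   74   75   77   77   79   78   74   75   83   84   79   76   74   71   70   74   79   83   85   87   88   89   89   89   88   86   84   82
   14   97   91   89   90   97  104  107  111  117  121  124  124  114  104  113  115  112  110  107  102   98   99  103  104  102   99   97   97   97   97   99  102  107  109  107
   17   79   80   89  100  105  106  108  113  116  120  117  107  113  125  121  117  115  112  108  105  104  100   90   78   71   71   75   81   86   90   92   92   90   88   86
   18   99  109  110  105  103  106  110  111  107  111  121  121  121  122  121  119  114  105  103   99   89   76   70   73   79   84   88   90   91   89   86   85   85   87   88
```

Emit:
drive_tool(
  targets=[
    [[0,0,-9,0,0,0,-1],[0,10,0,0,0,0,-1],[0,12,0,0,0,0,-1],[0,10,0,0,0,0,-1],[0,0,0,0,0,0,-1]],
  ],
)

```text
clock: 18.55
eef_pos: [0.5671, 0.0239, 0.0429]
tool_rot: [-160.0, 0.0, 120.0]
wrist_force: [-0.9, -0.5, -0.3]
gripper_width: -0.0004
```

Emit:
drive_tool(
  targets=[
    [[0,0,0,0,0,0,-1],[0,0,0,0,0,0,-1]],
  ],
)

```text
clock: 18.72
eef_pos: [0.5655, 0.0231, 0.0433]
tool_rot: [-159.9, -0.0, 120.0]
wrist_force: [0.0, -0.0, 0.2]
gripper_width: -0.0002
```

```bash
python3 -c "
from st import *
td()"; python3 look.py 19; python3 unw.py 18 19; python3 lug.py pics/lug2.png 9:n,9:0 19:n,19:30
```

```text
t 18.72 corner T 28.7 D 36.2  y -11.7 | F t -0.06 n 0.22 y -0.04 | tot 0.23
t 18.72 drill-frame tcp mm [ 42.1 -11.7] z 43.3 rot [-159.9    -0.    119.97] F drill [ 0.02 -0.04] 0.23 w -0.0002
ang    -85  -80  -75  -70  -65  -60  -55  -50  -45  -40  -35  -30  -25  -20  -15  -10   -5    0    5   10   15   20   25   30   35   40   45   50   55   60   65   70   75   80   85
   18   99  109  110  105  103  106  110  111  107  111  121  121  121  122  121  119  114  105  103   99   89   76   70   73   79   84   88   90   91   89   86   85   85   87   88
   19   99  109  109  104  103  106  110  110  106  112  121  124  124  122  122  121  115  107  105  101   93   88   92  100  106  109  110  109  108  107  106  105  102   98   94
```

View pics/lug2.png

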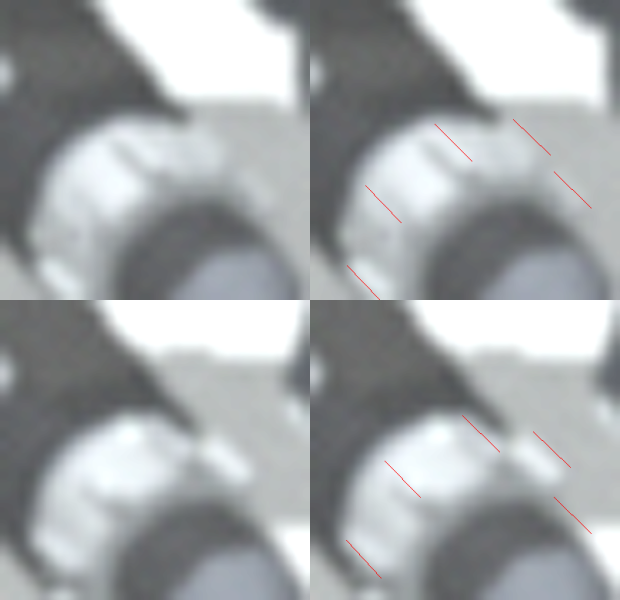

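Emit:
drive_tool(
  targets=[
    [[0,0,8,0,0,0,-1],[0,0,7,0,0,0,-1],[0,-6,0,0,0,0,-1],[0,0,0,0,0,0,-1],[0,0,0,0,0,0,-1]],
  ],
)

```text
clock: 19.18
eef_pos: [0.5562, 0.0177, 0.0311]
tool_rot: [-159.9, -0.0, 119.9]
wrist_force: [-0.2, 0.2, -0.4]
gripper_width: 0.0001
```

```bash
python3 -c "
from st import *
td()"
```

```text
t 19.18 corner T 22.8 D 21.0  y -11.8 | F t 0.03 n -0.39 y 0.26 | tot 0.47
```

Emit:
drive_tool(
  targets=[
    [[0,-2,0,0,0,0,-1],[0,0,0,0,0,0,-1],[0,-2,0,0,0,0,-1],[0,0,0,0,0,0,-1],[0,0,0,0,0,0,-1]],
  ],
)

```text
clock: 19.6
eef_pos: [0.5535, 0.0161, 0.0325]
tool_rot: [-160.0, 0.0, 120.0]
wrist_force: [-0.5, 0.6, 0.4]
gripper_width: 0.0002
```

```bash
python3 -c "
from st import *
td()"
```

```text
t 19.60 corner T 19.4 D 21.3  y -11.9 | F t -0.22 n 0.32 y 0.78 | tot 0.87
```

Emit:
drive_tool(
  targets=[
    [[0,-1,0,0,0,0,-1],[0,0,0,0,0,0,-1],[0,-1,0,0,0,0,-1],[0,0,0,0,0,0,-1],[0,0,0,0,0,0,-1]],
  ],
)

```text
clock: 20.02
eef_pos: [0.5518, 0.0152, 0.0331]
tool_rot: [-159.9, 0.0, 120.0]
wrist_force: [-0.1, 0.5, 0.0]
gripper_width: 0.0
```

```bash
python3 -c "
from st import *
td()"
```

```text
t 20.02 corner T 17.4 D 21.1  y -11.8 | F t 0.15 n 0.06 y 0.54 | tot 0.56
```

Emit:
drive_tool(
  targets=[
    [[0,-1,-0.5,0,0,0,-1],[0,0,0,0,0,0,-1],[0,0,0,0,0,0,-1]],
  ],
)

```text
clock: 20.27
eef_pos: [0.5512, 0.0148, 0.0339]
tool_rot: [-160.0, -0.0, 120.0]
wrist_force: [-0.3, 0.3, 0.7]
gripper_width: -0.0004
```

```bash
python3 -c "
from st import *
td()"
```

```text
t 20.27 corner T 16.4 D 21.6  y -11.8 | F t -0.34 n 0.59 y 0.43 | tot 0.81
```

Emit:
drive_tool(
  targets=[
    [[0,-1,-0.5,0,0,0,-1],[0,0,0,0,0,0,-1],[0,0,0,0,0,0,-1]],
  ],
)

```text
clock: 20.52
eef_pos: [0.5507, 0.0145, 0.0346]
tool_rot: [-160.0, -0.0, 120.0]
wrist_force: [0.9, 1.0, -0.8]
gripper_width: 0.0003
```

```bash
python3 -c "
from st import *
td()"
```

```text
t 20.52 corner T 15.6 D 22.2  y -11.9 | F t 1.47 n -0.26 y 0.46 | tot 1.57
```

Emit:
drive_tool(
  targets=[
    [[0,-1,-0.5,0,0,0,-1],[0,0,0,0,0,0,-1],[0,0,0,0,0,0,-1]],
  ],
)

```text
clock: 20.77
eef_pos: [0.5502, 0.0142, 0.0354]
tool_rot: [-160.0, 0.0, 120.0]
wrist_force: [2.4, 1.3, -1.4]
gripper_width: 0.0
```

```bash
python3 -c "
from st import *
td()"
```

```text
t 20.77 corner T 14.7 D 22.7  y -11.9 | F t 3.04 n -0.43 y -0.09 | tot 3.07
```

Emit:
drive_tool(
  targets=[
    [[0,-1,-0.5,0,0,0,-1],[0,0,0,0,0,0,-1],[0,0,0,0,0,0,-1]],
  ],
)

```text
clock: 21.02
eef_pos: [0.5492, 0.0136, 0.0366]
tool_rot: [-160.0, 0.0, 120.0]
wrist_force: [1.9, 0.8, 0.2]
gripper_width: -0.0001
```

```bash
python3 -c "
from st import *
td()"
```

```text
t 21.02 corner T 13.3 D 23.4  y -11.9 | F t 1.85 n 0.89 y -0.30 | tot 2.08
```

Emit:
drive_tool(
  targets=[
    [[0,-1,-0.4,0,0,0,-1],[0,0,0,0,0,0,-1],[0,0,0,0,0,0,-1]],
  ],
)

```text
clock: 21.27
eef_pos: [0.5483, 0.013, 0.0373]
tool_rot: [-159.9, 0.0, 120.0]
wrist_force: [0.7, 0.9, 0.3]
gripper_width: -0.0002
```

```bash
python3 -c "
from st import *
td()"; python3 look.py 20; python3 unw.py 19 20
```

```text
t 21.27 corner T 12.0 D 23.7  y -12.0 | F t 0.93 n 0.65 y 0.42 | tot 1.21
t 21.27 drill-frame tcp mm [ 22.2 -12. ] z 37.3 rot [-1.5992e+02  2.0000e-02  1.1997e+02] F drill [1.09 0.42] 0.29 w -0.0002
ang    -85  -80  -75  -70  -65  -60  -55  -50  -45  -40  -35  -30  -25  -20  -15  -10   -5    0    5   10   15   20   25   30   35   40   45   50   55   60   65   70   75   80   85
   19   99  109  109  104  103  106  110  110  106  112  121  124  124  122  122  121  115  107  105  101   93   88   92  100  106  109  110  109  108  107  106  105  102   98   94
   20  108  100   95   97  101  103  105  110  111  116  123  125  124  120  109  103  108  110  108  101   94   92   96  102  104  101   96   92   90   92   94   95   95   94   93
```

Emit:
drive_tool(
  targets=[
    [[0,-1,-0.3,0,0,0,-1],[0,0,0,0,0,0,-1],[0,0,0,0,0,0,-1]],
  ],
)

```text
clock: 21.57
eef_pos: [0.5469, 0.0125, 0.0376]
tool_rot: [-159.8, -0.0, 120.0]
wrist_force: [-0.2, 0.2, -0.6]
gripper_width: -0.0001
```

```bash
python3 -c "
from st import *
td()"; python3 look.py 21; python3 unw.py 9 20 21
```

```text
t 21.57 corner T 10.5 D 23.5  y -11.7 | F t 0.13 n -0.59 y 0.28 | tot 0.67
t 21.57 drill-frame tcp mm [ 20.7 -11.7] z 37.6 rot [-1.5985e+02 -2.0000e-02  1.1996e+02] F drill [-0.08  0.28] -0.6 w -0.0001
ang    -85  -80  -75  -70  -65  -60  -55  -50  -45  -40  -35  -30  -25  -20  -15  -10   -5    0    5   10   15   20   25   30   35   40   45   50   55   60   65   70   75   80   85
    9   97   92   92   93   96  103  106  106  112  119  122  124  121  108  106  116  115  110  106  103  101  100  102  103  101   99   97   96   96   95   96   97   98   98   95
   20  108  100   95   97  101  103  105  110  111  116  123  125  124  120  109  103  108  110  108  101   94   92   96  102  104  101   96   92   90   92   94   95   95   94   93
   21  101   92   92   97   98  100  107  110  113  119  123  124  124  115  104  109  116  116  111  105  100  100  103  103   98   90   83   81   83   87   91   95   97   98   95
```

Emit:
drive_tool(
  targets=[
    [[0,-1,-0.4,0,0,0,-1],[0,0,0,0,0,0,-1],[0,0,0,0,0,0,-1]],
  ],
)

```text
clock: 21.87
eef_pos: [0.5468, 0.0123, 0.0383]
tool_rot: [-159.9, -0.0, 120.0]
wrist_force: [0.9, -0.3, 0.2]
gripper_width: -0.0001
```

```bash
python3 -c "
from st import *
td()"
```

```text
t 21.87 corner T 10.1 D 24.1  y -11.8 | F t 0.51 n 0.41 y -0.74 | tot 0.99
```

Emit:
drive_tool(
  targets=[
    [[0,-1,-0.4,0,0,0,-1],[0,0,0,0,0,0,-1],[0,0,0,0,0,0,-1]],
  ],
)

```text
clock: 22.12
eef_pos: [0.5463, 0.012, 0.0391]
tool_rot: [-159.9, 0.0, 120.0]
wrist_force: [-0.4, -0.3, 0.6]
gripper_width: 0.0003
```

```bash
python3 -c "
from st import *
td()"
```

```text
t 22.12 corner T 9.3 D 24.7  y -11.9 | F t -0.71 n 0.40 y -0.04 | tot 0.82
```

Emit:
drive_tool(
  targets=[
    [[0,-1,-0.3,0,0,0,-1],[0,0,0,0,0,0,-1],[0,0,0,0,0,0,-1]],
  ],
)

```text
clock: 22.37
eef_pos: [0.5458, 0.0117, 0.0397]
tool_rot: [-160.0, -0.0, 120.0]
wrist_force: [-1.0, 0.2, 0.2]
gripper_width: -0.0001
```

```bash
python3 -c "
from st import *
td()"
```

```text
t 22.37 corner T 8.5 D 24.9  y -11.9 | F t -0.77 n -0.03 y 0.63 | tot 1.00
```

Emit:
drive_tool(
  targets=[
    [[0,-1,-0.2,0,0,0,-1],[0,0,0,0,0,0,-1],[0,0,0,0,0,0,-1]],
  ],
)

```text
clock: 22.62
eef_pos: [0.5451, 0.0113, 0.0403]
tool_rot: [-160.0, 0.0, 120.0]
wrist_force: [1.3, 1.1, -1.2]
gripper_width: -0.0001
```

```bash
python3 -c "
from st import *
td()"; python3 look.py 22; python3 unw.py 21 22
```

```text
t 22.62 corner T 7.6 D 25.2  y -11.9 | F t 2.00 n -0.59 y 0.34 | tot 2.12
t 22.62 drill-frame tcp mm [ 18.6 -11.9] z 40.3 rot [-159.98    0.    119.97] F drill [1.68 0.34] -1.24 w -0.0001
ang    -85  -80  -75  -70  -65  -60  -55  -50  -45  -40  -35  -30  -25  -20  -15  -10   -5    0    5   10   15   20   25   30   35   40   45   50   55   60   65   70   75   80   85
   21  101   92   92   97   98  100  107  110  113  119  123  124  124  115  104  109  116  116  111  105  100  100  103  103   98   90   83   81   83   87   91   95   97   98   95
   22   93   90   90   91   98  105  108  111  116  120  122  122  114  105  112  116  115  113  110  108  106  106  106  101   91   83   80   82   86   90   93   95   95   94   91
```

Emit:
drive_tool(
  targets=[
    [[0,-1,-0.2,0,0,0,-1],[0,0,0,0,0,0,-1],[0,0,0,0,0,0,-1]],
  ],
)

```text
clock: 22.92
eef_pos: [0.5443, 0.0108, 0.041]
tool_rot: [-160.0, 0.0, 120.0]
wrist_force: [1.9, 1.4, -0.4]
gripper_width: -0.0001
```

```bash
python3 -c "
from st import *
td()"
```

```text
t 22.92 corner T 6.5 D 25.6  y -11.9 | F t 2.33 n 0.43 y 0.31 | tot 2.39
```

Emit:
drive_tool(
  targets=[
    [[0,-0.7,-0.1,0,0,0,-1],[0,0,0,0,0,0,-1],[0,0,0,0,0,0,-1]],
  ],
)

```text
clock: 23.17
eef_pos: [0.5439, 0.0105, 0.0412]
tool_rot: [-160.0, 0.0, 120.0]
wrist_force: [2.2, 2.5, -1.1]
gripper_width: 0.0
```

```bash
python3 -c "
from st import *
td()"; python3 look.py 23; python3 unw.py 17 22 23
```

```text
t 23.17 corner T 6.0 D 25.7  y -11.9 | F t 3.34 n 0.07 y 1.04 | tot 3.50
t 23.17 drill-frame tcp mm [ 17.2 -11.9] z 41.2 rot [-1.5999e+02  1.0000e-02  1.1997e+02] F drill [3.16 1.04] -1.08 w 0.0
ang    -85  -80  -75  -70  -65  -60  -55  -50  -45  -40  -35  -30  -25  -20  -15  -10   -5    0    5   10   15   20   25   30   35   40   45   50   55   60   65   70   75   80   85
   17   79   80   89  100  105  106  108  113  116  120  117  107  113  125  121  117  115  112  108  105  104  100   90   78   71   71   75   81   86   90   92   92   90   88   86
   22   93   90   90   91   98  105  108  111  116  120  122  122  114  105  112  116  115  113  110  108  106  106  106  101   91   83   80   82   86   90   93   95   95   94   91
   23   87   87   91   96  101  105  107  112  117  120  122  122  115  116  120  119  119  115  108  103  100  100  100   95   87   81   80   83   88   93   97  100  100   97   92
```

Nearly at the fourth snap.

Emit:
drive_tool(
  targets=[
    [[0,-0.7,-0.1,0,0,0,-1],[0,0,0,0,0,0,-1],[0,0,0,0,0,0,-1]],
  ],
)

```text
clock: 23.47
eef_pos: [0.5431, 0.01, 0.0416]
tool_rot: [-159.9, 0.0, 120.0]
wrist_force: [3.2, 1.9, 1.1]
gripper_width: -0.0004
```

```bash
python3 -c "
from st import *
td()"; python3 look.py 24; python3 unw.py 17 23 24
```

```text
t 23.47 corner T 4.8 D 25.7  y -12.0 | F t 3.15 n 2.33 y 0.10 | tot 3.92
t 23.47 drill-frame tcp mm [ 16.1 -12. ] z 41.6 rot [-1.5994e+02  2.0000e-02  1.1997e+02] F drill [3.76 0.1 ] 1.11 w -0.0004
ang    -85  -80  -75  -70  -65  -60  -55  -50  -45  -40  -35  -30  -25  -20  -15  -10   -5    0    5   10   15   20   25   30   35   40   45   50   55   60   65   70   75   80   85
   17   79   80   89  100  105  106  108  113  116  120  117  107  113  125  121  117  115  112  108  105  104  100   90   78   71   71   75   81   86   90   92   92   90   88   86
   23   87   87   91   96  101  105  107  112  117  120  122  122  115  116  120  119  119  115  108  103  100  100  100   95   87   81   80   83   88   93   97  100  100   97   92
   24   81   80   83   93  104  106  107  112  116  120  122  117  108  113  120  121  120  115  110  105  101   99   95   87   78   74   75   79   84   88   91   93   93   90   86
```

Emit:
drive_tool(
  targets=[
    [[0,-0.6,-0.4,0,0,0,-1],[0,0,0,0,0,0,-1],[0,0,0,0,0,0,-1]],
  ],
)

```text
clock: 23.77
eef_pos: [0.5415, 0.0095, 0.0419]
tool_rot: [-159.8, -0.0, 120.0]
wrist_force: [-0.4, -0.1, 0.1]
gripper_width: -0.0003
```

```bash
python3 -c "
from st import *
td()"; python3 look.py 25; python3 unw.py 17 24 25
```

```text
t 23.77 corner T 3.3 D 25.4  y -11.7 | F t -0.34 n -0.06 y 0.12 | tot 0.36
t 23.77 drill-frame tcp mm [ 14.5 -11.7] z 41.9 rot [-1.5981e+02 -3.0000e-02  1.1996e+02] F drill [-0.34  0.12] 0.05 w -0.0003
ang    -85  -80  -75  -70  -65  -60  -55  -50  -45  -40  -35  -30  -25  -20  -15  -10   -5    0    5   10   15   20   25   30   35   40   45   50   55   60   65   70   75   80   85
   17   79   80   89  100  105  106  108  113  116  120  117  107  113  125  121  117  115  112  108  105  104  100   90   78   71   71   75   81   86   90   92   92   90   88   86
   24   81   80   83   93  104  106  107  112  116  120  122  117  108  113  120  121  120  115  110  105  101   99   95   87   78   74   75   79   84   88   91   93   93   90   86
   25   80   82   91  102  105  106  109  112  117  121  121  112  114  122  121  121  120  115  108  102  102   99   91   80   73   71   75   80   85   89   91   92   91   90   88
```

Emit:
drive_tool(
  targets=[
    [[0,0.5,-9,0,0,0,-1],[0,10,-6,0,0,0,-1],[0,15,0,0,0,0,-1],[0,15,0,0,0,0,-1],[0,0,0,0,0,0,-1]],
  ],
)

```text
clock: 24.23
eef_pos: [0.5815, 0.0324, 0.0418]
tool_rot: [-160.0, 0.0, 120.0]
wrist_force: [-0.4, 0.3, -0.2]
gripper_width: -0.0002
```

```bash
python3 -c "
from st import *
td()"; python3 look.py 26; python3 unw.py 17 26; python3 lug.py pics/lug3.png 9:n,17:n,17:15 26:n,26:60,26:45
python3 - <<'E'
import cv2,numpy as np
g=lambda t:cv2.cvtColor(cv2.imread(f"pics/side{t}.png"),cv2.COLOR_BGR2GRAY)[195:245,205:275].astype(np.float32)
for t in("13","19","26"): print(t,cv2.phaseCorrelate(g("9"),g(t)))
E
```

```text
t 24.23 corner T 46.6 D 41.1  y -11.6 | F t -0.08 n -0.25 y 0.42 | tot 0.50
t 24.23 drill-frame tcp mm [ 60.6 -11.6] z 41.8 rot [-1.5999e+02  1.0000e-02  1.2003e+02] F drill [-0.17  0.42] -0.21 w -0.0002
ang    -85  -80  -75  -70  -65  -60  -55  -50  -45  -40  -35  -30  -25  -20  -15  -10   -5    0    5   10   15   20   25   30   35   40   45   50   55   60   65   70   75   80   85
   17   79   80   89  100  105  106  108  113  116  120  117  107  113  125  121  117  115  112  108  105  104  100   90   78   71   71   75   81   86   90   92   92   90   88   86
   26   81   85   93  102  106  106  109  113  117  121  122  114  114  122  123  124  121  115  108  103  102  103  102  100  100  101  101  102  104  106  108  110  109  107  104
13 ((0.0727265894914666, 0.12354023576849116), 0.9972712139288584)
19 ((-0.1616073059735541, 0.04647722644396168), 0.8654863177405463)
26 ((-0.09874397717692318, 0.15895160494888572), 0.8627985917197334)
```

View pics/lug3.png

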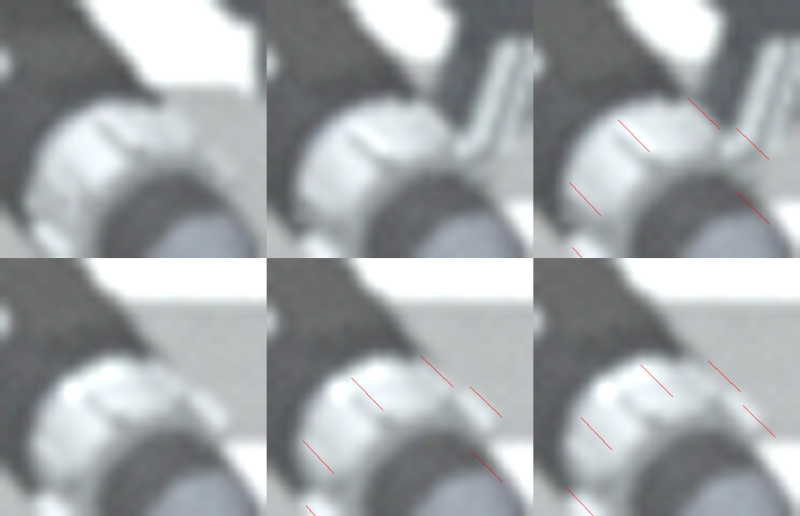

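Run:
```python
from st import *
q=np.arange(-88,-1,.5)
def un(t,dx=0):
    im=cv2.cvtColor(cv2.imread(f"pics/side{t}.png"),cv2.COLOR_BGR2GRAY).astype(np.float32)
    r=.0285;ys=np.arange(-.012,.005,.001)
    m=np.array([[proj("side",W((r*np.sin(a),y,.034+r*np.cos(a)),O,YAW)) for a in np.radians(q)] for y in ys],np.float32)
    v=cv2.remap(im,m[...,0],m[...,1],cv2.INTER_CUBIC).mean(0)
    return v
for t in (0,9,10,11,13,14,15,16,17,18,19,20,21,22,23,24,25,26):
    v=un(t);v=v-np.polyval(np.polyfit(q,v,4),q)
    k=[i for i in range(2,len(q)-2) if v[i]<=v[i-1] and v[i]<v[i+1] and v[i]<-1]
    print(t,[(q[i],round(float(v[i]),1)) for i in k])
```

```text
Traceback (most recent call last):
  File "h.py", line 11, in proj
    c=bot.get_calibration(n);K=c["camera_matrix"];k=c["k1"];T=c["cam_to_world"]
ValueError: time passes only in moves, steps and waits
```

```bash
cat > m.py <<'E'
import functools,h
_c={n:h.bot.get_calibration(n) for n in("side","top")}
class B:
    def __getattr__(s,k): return getattr(_b,k)
    def get_calibration(s,n): return _c[n]
_b=h.bot;h.bot=B()
from st import *
q=np.arange(-88,-1,.5)
def un(t):
    im=cv2.cvtColor(cv2.imread(f"pics/side{t}.png"),cv2.COLOR_BGR2GRAY).astype(np.float32)
    r=.0285;ys=np.arange(-.012,.005,.001)
    m=np.array([[h.proj("side",W((r*np.sin(a),y,.034+r*np.cos(a)),O,YAW)) for a in np.radians(q)] for y in ys],np.float32)
    return cv2.remap(im,m[...,0],m[...,1],cv2.INTER_CUBIC).mean(0)
def rep(ts):
  for t in ts:
    v=un(t);v=v-np.polyval(np.polyfit(q,v,4),q)
    k=[i for i in range(2,len(q)-2) if v[i]<=v[i-1] and v[i]<v[i+1] and v[i]<-1]
    print(t,[(float(q[i]),round(float(v[i]),1)) for i in k])
if __name__=="__main__": rep((0,9,10,11,13,14,15,16,17,18,19,20,21,22,23,24,25,26))
E
python3 m.py
```

```text
0 [(-68.0, -1.6), (-47.0, -1.6), (-17.5, -3.8)]
9 [(-49.0, -5.8), (-17.5, -9.9)]
10 [(-49.5, -5.9), (-17.5, -9.8)]
11 [(-70.0, -1.1), (-51.5, -3.0), (-20.5, -9.7)]
13 [(-51.0, -3.3), (-20.5, -10.2)]
14 [(-69.5, -1.4), (-51.5, -3.2), (-21.0, -9.6)]
15 [(-70.0, -1.5), (-51.0, -3.7), (-21.0, -10.0)]
16 [(-51.5, -3.5), (-21.0, -10.3)]
17 [(-79.0, -5.6), (-57.0, -1.6), (-28.5, -11.9)]
18 [(-65.5, -4.5), (-42.5, -4.6), (-15.5, -1.8)]
19 [(-66.5, -4.3), (-44.0, -5.0), (-17.0, -3.2)]
20 [(-55.5, -1.4), (-44.0, -5.2), (-11.5, -7.8)]
21 [(-60.0, -2.3), (-47.0, -4.6), (-15.0, -8.8)]
22 [(-69.0, -1.8), (-50.5, -3.0), (-20.5, -8.7)]
23 [(-80.5, -1.4), (-53.5, -2.1), (-52.5, -2.2), (-23.5, -5.5)]
24 [(-76.5, -4.0), (-54.0, -2.8), (-24.5, -9.2)]
25 [(-79.5, -4.2), (-57.0, -2.0), (-56.0, -2.0), (-28.0, -8.2)]
26 [(-80.0, -3.0), (-57.0, -2.3), (-27.5, -7.5)]
```

Emit:
drive_tool(
  targets=[
    [[0,0,-30,0,0,0,-1],[0,0,-40,0,0,0,-1],[0,0,-40,0,0,0,-1],[20,0,-20,0,0,0,-1],[40,0,0,0,0,0,-1]],
  ],
)

```text
clock: 24.7
eef_pos: [0.5931, 0.1032, 0.1695]
tool_rot: [-160.4, 0.3, 119.7]
wrist_force: [-0.2, 0.9, 0.7]
gripper_width: -0.0
```

Emit:
drive_tool(
  targets=[
    [[40,0,0,0,0,0,-1],[40,0,0,0,0,0,-1],[40,0,0,0,0,0,-1],[40,0,0,0,0,0,-1],[40,0,0,0,0,0,-1]],
  ],
)

```text
clock: 25.12
eef_pos: [0.487, 0.2795, 0.165]
tool_rot: [-159.9, 0.0, 119.9]
wrist_force: [-0.2, -0.1, 0.8]
gripper_width: 0.0001
```

Emit:
drive_tool(
  targets=[
    [[40,0,0,0,0,0,-1],[40,0,0,0,0,0,-1],[20,0,0,0,0,0,-1],[0,0,0,0,0,0,-1],[0,0,0,0,0,0,-1]],
  ],
)

```text
clock: 25.53
eef_pos: [0.4378, 0.3657, 0.1647]
tool_rot: [-159.9, 0.0, 120.1]
wrist_force: [-0.1, -0.1, 0.6]
gripper_width: -0.0005
```

```bash
python3 look.py 27
python3 - <<'E'
from h import *
im=bot.get_image("top");cv2.imwrite("pics/top27.png",im)
a0=cv2.imread("pics/top0.png")
cv2.imwrite("pics/t27.png",cv2.vconcat([cv2.resize(x[90:310,80:480],(700,300)) for x in (a0,im)]))
E
python3 -c "
from m import *
rep((0,17,26,27))"; python3 lug.py pics/lug4.png 0:n,0:0 27:n,27:60
```

```text
t 25.53 drill-frame tcp mm [100.9 349.2] z 164.7 rot [-1.5990e+02  5.0000e-02  1.2011e+02] F drill [-0.17 -0.05] 0.58 w -0.0005
0 [(-68.0, -1.6), (-47.0, -1.6), (-17.5, -3.8)]
17 [(-79.0, -5.6), (-57.0, -1.6), (-28.5, -11.9)]
26 [(-80.0, -3.0), (-57.0, -2.3), (-27.5, -7.5)]
27 [(-79.5, -2.9), (-57.5, -2.6), (-27.5, -7.6)]
```

View pics/t27.png

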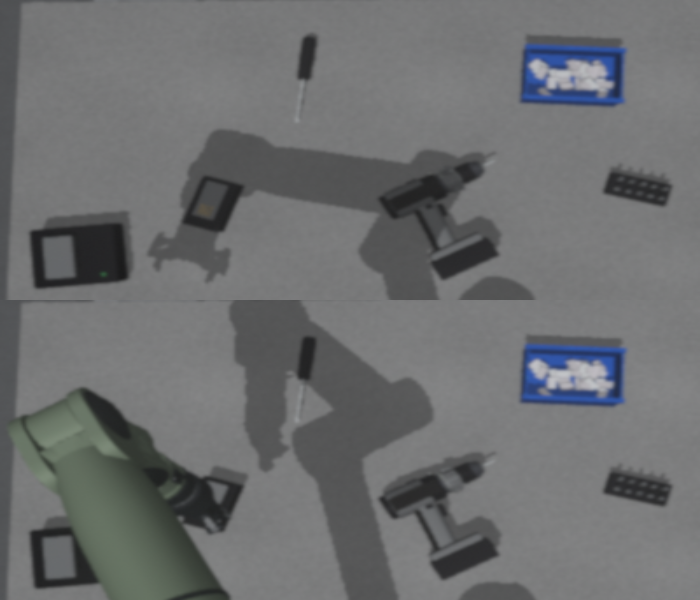

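View pics/lug4.png

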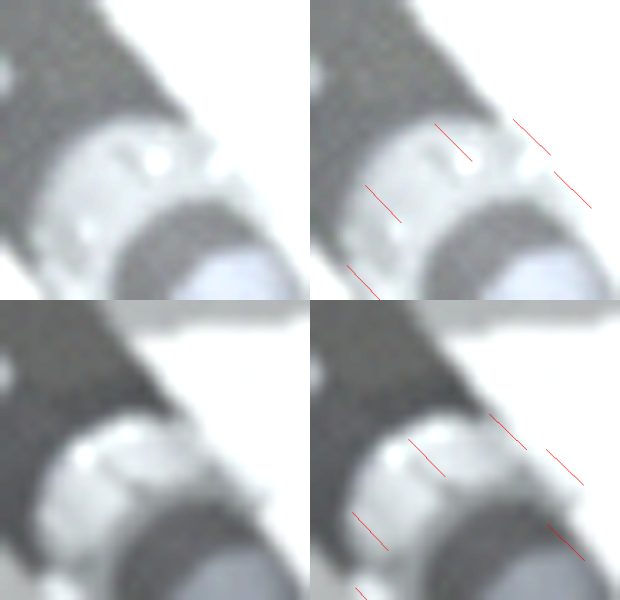

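Run:
```python
from m import *
ys=-.004
qq=np.arange(-95,30,.25)
line=np.array([h.proj("side",W((.0285*np.sin(a),ys,.034+.0285*np.cos(a)),O,YAW)) for a in np.radians(qq)])
ax=np.array(h.proj("side",W((0,ys-.01,.034),O,YAW)))-np.array(h.proj("side",W((0,ys+.01,.034),O,YAW)));ax/=np.linalg.norm(ax);nn=np.array([-ax[1],ax[0]])
for rot in (0,4,7.5,11,15,30,45,60):
    o=[]
    for base in (37.5,-7.5,-52.5):
        for rr,tt in ((.025,-.0025),(.0305,-.0025),(.0305,.0025)):
            a=np.radians(base-rot);x=rr*np.sin(a)+tt*np.cos(a);z=rr*np.cos(a)-tt*np.sin(a)
            p=np.array(h.proj("side",W((x,ys,.034+z),O,YAW)))
            d=np.abs((line-p)@nn)   # same position across the axis direction
            o.append(float(qq[d.argmin()]))
    print(rot,o)
```

```text
0 [19.25, 29.75, 29.75, -15.75, -10.5, -0.25, -55.0, -59.0, -49.0]
4 [16.75, 29.75, 29.75, -19.25, -14.75, -4.5, -58.5, -63.5, -53.25]
7.5 [14.5, 29.75, 29.75, -22.25, -18.5, -8.5, -61.5, -67.25, -57.0]
11 [12.0, 29.0, 29.75, -25.5, -22.25, -12.25, -64.5, -71.25, -60.75]
15 [9.0, 23.75, 29.75, -29.0, -26.75, -16.5, -67.75, -75.75, -65.25]
30 [-3.0, 6.0, 17.0, -42.0, -42.75, -32.75, -79.5, -93.5, -82.25]
45 [-15.75, -10.5, -0.25, -55.0, -59.0, -49.0, -89.0, -95.0, -95.0]
60 [-29.0, -26.75, -16.5, -67.75, -75.75, -65.25, -94.25, -95.0, -95.0]
```

```bash
python3 -c "
from rig import bot
print(bot.read_state()['clock'],bot.hand_in())"
```

```text
the job is handed in; nothing more can be done
25.6333 None
```

I rolled the torque collar up four clicks with the closed fingertips, in two pushes of two clicks each. Then I moved the arm clear and handed in at 25.6 s.

**What the last checks showed**
- **Clicks:** the push force built to about 2–4 N and dropped to nothing four times, once per click, at about the positions I had calculated.
- **Collar angle:** measured on the side view, the final turn is about 57° give or take 3°. The fourth stop is 60°. The last two pictures, about 1.3 s apart, show it unmoved.
- **Other things:** the drill shifted less than 0.2 px in the side view. By eye in the top view, the drill, screwdriver, bin and bit rack look unmoved. The arm partly hid the spare battery in that picture.

**What did not agree**
- **Fingertip length:** the fingertips turned out about 35 mm shorter than the stated 22 mm ahead of the TCP. I found this in the pictures and confirmed it by touching the bench lightly at about 14 N.
- **First push:** with the tool upright, the finger rode on a lug and left the collar about 3–4° past its starting stop. I then tilted the tool 20° and pushed cleanly; that 3–4° was part of the first click.
- **Final angle:** the pictures read a few degrees short of the exact stop, within what they can resolve. The picture after the first click looks the same to about 1°, as it should, since the two stops are one lug spacing apart.

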